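# Fetch the weighing bottle from behind the reagent bottles and put the bottles back

### The arm

A 6-joint arm with a two-finger parallel gripper is mounted at the origin on a cart in front of the work surface, level with it; the furniture and walls round the work are solid. World frame = base frame: x ahead of the robot, y to its left, z up, the work surface at z = 0. Lengths are in m, angles in rad, forces in N, time in s.
With the tool pointing down it reaches from about 0.425 to 1.125 m from the base axis. Payload 14.9 kg.
Tool frame: the origin (TCP) lies midway between the tips of the shut fingers; the grasp point (between the pads) lies 19 mm behind it (manip.grip_point_offset is the distance from the TCP to the grasp point, in m); z points along the fingers, y is the direction in which the jaws open and shut (so a half turn about z gives the same grasp; the last joint's range is limited). The gripper opens to 91 mm and grips with 3 to 60 N. Pads are 32 mm wide; open, the fingers measure 118 mm over their backs; the gripper's body (76 mm by 178 mm) begins 60 mm behind the grasp point.
Start: joints at [1.204, 0.379, 1.734, -0, 1.028, -0.033], TCP at [0.229, 0.661, 0.214] pointing down, gripper open.
Joint ranges: [-2.77, 2.77], [-0.74, 2.19], [0, 2.66], [-1.06, 4.2], [0.31, 2.87], [-3.08, 3.08]. Speed limits (rad/s): [1.89, 1.89, 2.39, 3.14, 3.14, 3.14].

### API

Orientations are given as a rotation vector (axis times angle).
In Python, from plant import manip gives the robot as it stands. The module is installed in compiled form; this text tells all that it offers.
- The arm moves only by the tool carry_out, never from a script. Its arguments are lists of equal length, an entry for each row: "xyz": the shift along the tool's x, y, z in m, a list of three; "angular": the turn, a rotation vector about the tool's x, y, z in rad, a list of three. In form: {"xyz": [[x, y, z], ...], "angular": [[rx, ry, rz], ...]}. A call has 1 to 10 rows; each row shifts and turns the commanded pose from where the row before left it, along the tool's axes as they then stand; what a row does not reach is not made up. A row lasts 1/10 s, in which the tool goes at most 50 mm and 8.59 degrees, less where a joint would pass 70% of its speed; a pose out of reach is approached as far as the arm can. A call with a gripper value outside its range is refused whole. "fingers" is the closure, from 0 (fully open) to 1 (shut), set as the call begins (left out, the last holds). The fingers move at their own pace and stop on an object; "newtons" is the grip in N (left out, the last holds). Time passes only in rows, so rows that do not move let the fingers close. It gives the time, the measured TCP pose, the force and the opening at its end, in the units of the state.
- manip.sense(): the state, without advancing time (a new reading comes with each control period).
- manip.snapshot(name): name is "scene" or "side" or "wrist"; returns a dict with "color" (400x640x3 uint8, red, green, blue), "fx", "fy", "cx", "cy" (pixels), "R" (3x3) and "t" (3): a world point X has camera coordinates R X + t. Camera axes: x right, y down, z forward; pixel columns grow to the right and rows downward; lengths in m; the calibration is good to about 2 mm. A picture is of the moment at which its call begins. There is no depth.
- manip.close_job(): hands the job in, once; it reports no verdict.
Trained networks look in the newest picture that a camera, given by its name, has taken for a name from the list of things; names that differ only in an ending like _2 or _b are one class to them, and where a whole thing is asked for, a point or a joint stands for the part that bears it (a point fixed in the world has none). Each returns a list of dicts, best first, with "confidence" (0 to 1); they miss things now and then, are a little off and sometimes report something else, mostly with a low value. They report only what shows in the picture. A call takes as long as a camera call. They do not tell look-alikes from the thing itself.
- manip.search_frame(camera, thing): "at" ([x, y, z] in m, in world coordinates, good to about 4 mm: the middle of the surface that is visible of it).
- manip.trace(camera, thing): "region" (400x640 bool, what is visible of it).
- manip.spot_point(camera, thing): "at" ([x, y, z] in m, in world coordinates, good to about 4 mm: a listed point, or the origin of a listed thing).
The state is a dict: "time_s": time; "joint_positions": joint angles; "qd": joint speeds; "tau": joint torques, N m; "tcp_pos": TCP position; "ee_rot": TCP orientation; "contact_force": force on the tool from outside, world axes, zero at the start; "torque": the same for the moment, N m; "opening": finger opening in m.
Only numpy, scipy, OpenCV 4.12 (cv2) and the standard library are available. Lean on these libraries where they do the work, as an engineer would, in place of code of your own. Each camera call takes 0.05 s, during which the arm holds its last target.

### The job

The little glass weighing bottle at the back of the grey bottle tray is needed on the balance beside the tray, but two reagent bottles stand in front of it: first move both bottles out of the way and stand them on the cork mat, then set the weighing bottle in the middle of the balance pan, and only then put each reagent bottle back in the middle of the same pad of the tray it came from. Keep everything upright, let go of everything at the end, and leave the other things on the bench where they are.

Things in the scene. Friction and masses are not known exactly. Their poses are not given: they have to be found in the camera images.
- clear_bottle: The larger reagent bottle, clear glass with an orange paper label and a flat mushroom-shaped ground glass stopper fixed on it. 64 mm in diameter, 115 mm tall (straight round side up to about 65 mm, stopper 50 mm across from 100 to 115 mm), about 0.26 kg. Loose. Origin: centre of its underside; z up. It stands on one of the two front pads of the tray (which one varies).
- amber_bottle: The smaller reagent bottle, brown glass with a white cap fixed on it. 49 mm in diameter, 96 mm tall (straight round side up to about 60 mm, cap 34 mm across at the top), about 0.17 kg. Loose. Origin: centre of its underside; z up. It stands on the other front pad of the tray.
- weighing_bottle: Small squat clear glass weighing bottle with a wider knobbed glass lid fixed on it. 47 mm tall; body 32 mm in diameter up to 30 mm, lid 37 mm in diameter above that, about 0.045 kg. Loose. Origin: centre of its underside; z up. It stands on the rear pad of the tray, behind and between the two reagent bottles.
- bottle_tray: Fixed light grey plastic tray, 180 mm along its x by 200 mm along its y, with a rim 14 mm high and 4 mm thick and a floor 6 mm thick. Three flat round black pads, 74 mm in diameter, stand 2 mm above the floor, so bottles on them stand 8 mm above the bench: two front pads at tray x = -40, y = +55 and -55 mm, one rear pad at x = +30, y = 0. Origin: centre of the underside; x points to its back, away from the robot; z up.
- mat: Fixed flat cork mat, the side area, 160 mm along its x by 200 mm along its y, 5 mm thick. Origin: centre of the underside; z up. Lies to the left or the right of the tray, the balance on the other side.
- pan (a point): Centre of the upper face of the round blue pan of the white electronic balance (fixed; housing 246 x 196 mm, 54 mm high). The pan does not sink, is 132 mm in diameter and its face is 64 mm above the bench. x points to the back of the balance, z up.
- dropper_bottle: Bystander, to be left alone: small brown dropper bottle with a black rubber teat, 38 mm in diameter, 99 mm tall, loose. Origin: centre of its underside.
- timer: Bystander, to be left alone: white upright bench timer, 22 x 62 x 60 mm, loose. Origin: centre of its underside.
- crucible: Bystander, to be left alone: small white porcelain crucible with lid, 41 mm in diameter, 39 mm tall, loose. Origin: centre of its underside.
Things that resemble listed ones, but are neither listed nor needed, are in the scene too. What is shaped like the weighing_bottle but orange or red is not meant.

How it is judged:
On the way, in this order (a step that is already met when the one before it is completed fails the run):
1. both reagent bottles stand on the cork mat, the weighing bottle still in its place (x of clear_bottle in the frame of mat between -0.085 and 0.085 m and y of clear_bottle in the frame of mat between -0.105 and 0.105 m and height (world z) of each of clear_bottle, amber_bottle below 0.02 m and angle between each of clear_bottle, amber_bottle's own z axis and vertical below 0.15 rad and linear speed of each of clear_bottle, amber_bottle below 0.05 m/s and x of amber_bottle in the frame of mat between -0.085 and 0.085 m and y of amber_bottle in the frame of mat between -0.105 and 0.105 m and distance of weighing_bottle from where it was at the start of the episode below 0.02 m), for 0.2 s.
2. the weighing bottle stands in the middle of the balance pan, let go, while both reagent bottles are still on the mat (horizontal distance between weighing_bottle and pan below 0.015 m and z of weighing_bottle in the frame of pan between -0.006 and 0.01 m and angle between each of weighing_bottle, clear_bottle, amber_bottle's own z axis and vertical below 0.15 rad and linear speed of each of weighing_bottle, clear_bottle, amber_bottle below 0.05 m/s and contact force between weighing_bottle and the fingers below 0.1 N and x of clear_bottle in the frame of mat between -0.085 and 0.085 m and y of clear_bottle in the frame of mat between -0.105 and 0.105 m and height (world z) of each of clear_bottle, amber_bottle below 0.02 m and x of amber_bottle in the frame of mat between -0.085 and 0.085 m and y of amber_bottle in the frame of mat between -0.105 and 0.105 m), for 0.2 s.
At the end, for the whole second after the job is handed in: The weighing bottle stands upright within 15 mm of the centre of the balance pan; each reagent bottle stands upright within 15 mm of where it stood at the start; all are at rest and released (horizontal distance between weighing_bottle and pan below 0.015 m and z of weighing_bottle in the frame of pan between -0.006 and 0.01 m and angle between each of weighing_bottle, clear_bottle, amber_bottle's own z axis and vertical below 0.15 rad and linear speed of each of weighing_bottle, clear_bottle, amber_bottle below 0.05 m/s and contact force between each of weighing_bottle, clear_bottle, amber_bottle and the fingers below 0.1 N and distance of each of clear_bottle, amber_bottle from where it was at the start of the episode below 0.015 m); the robot touches nothing.
It fails at once if one of the three bottles is tipped over (more than 40 degrees) (angle between any of clear_bottle, amber_bottle, weighing_bottle's own z axis and vertical above 0.7 rad).
It fails at once if a bystander (dropper bottle, timer, crucible) is moved by more than 25 mm (distance of any of dropper_bottle, timer, crucible from where it was at the start of the episode above 0.025 m).
It also fails if it takes over 122 s, if anything falls off the work surface, if the arm or the gripper's body presses on something with over 40 N, if the wrist force passes 120 N, or if a joint passes its speed limit or range.

## Working session

There is one attempt and no reset: what is moved stays moved. The work goes in short steps, Python scripts to look and compute and a tool call to move; the robot and the scene stay as the last step left them, time stands still between calls to the robot, and variables do not carry over. Pictures are saved under pics/ and viewed, and the job is handed in when it is done.

Besides the shell and the picture viewer there is one more tool, called as a command line: name --argument value ..., lists and objects as JSON in quotes. carry_out: Moves the arm, as the interface text tells. Its arguments: {"type":"object","properties":{"xyz":{"type":"array","items":{"type":"array","items":{"type":"number"}}},"angular":{"type":"array","items":{"type":"array","items":{"type":"number"}}},"fingers":{"type":"number"},"newtons":{"type":"number"}},"required":["xyz","angular"]}

```bash
mkdir -p pics; ls
cat > h.py <<'E'
import numpy as np,cv2
from plant import manip
def save(cam,name):
    s=manip.snapshot(cam); cv2.imwrite('pics/'+name,s['color'][:,:,::-1]); return s
def px(s,X):
    c=s['R']@np.array(X)+np.array(s['t']); return [round(float(s['fx']*c[0]/c[2]+s['cx'])),round(float(s['fy']*c[1]/c[2]+s['cy']))]
E
python3 - <<'E'
from h import *
print(manip.sense())
S={c:save(c,c+'0.png') for c in ['scene','side','wrist']}
for c in S: print(c, 'campos',np.round(-S[c]['R'].T@S[c]['t'],3))
for n in ['clear_bottle','amber_bottle','weighing_bottle','bottle_tray','mat','pan','dropper_bottle','timer','crucible']:
  for c in S:
    for r in manip.spot_point(c,n)[:4]:
        print(n,c,np.round(r['at'],3),round(r['confidence'],2),px(S[c],r['at']))
E
```

```text
pics
{'time_s': 0.0, 'joint_positions': array([ 1.20367928e+00,  3.79403915e-01,  1.73478259e+00, -3.11870956e-05,
        1.02848388e+00, -3.32722134e-02]), 'qd': array([ 0.00062692, -0.00091556, -0.00084089,  0.0021242 ,  0.00116515,
        0.00131987]), 'tau': array([-2.05101831e-03, -7.63725758e+01, -4.34365010e+01,  6.49435236e-02,
        4.24547377e-02, -1.00190987e-04]), 'tcp_pos': array([0.2292267 , 0.66098634, 0.21329061]), 'ee_rot': array([-5.21914093e-01, -3.09774518e+00,  1.66732202e-03]), 'contact_force': array([-0.79653915,  0.63074508,  0.16517165]), 'torque': array([3.07738053e-02, 2.95728588e-05, 6.31865006e-03]), 'opening': 0.09111701770720278}
scene campos [ 0.129 -1.018  0.773]
side campos [ 0.552 -0.842  0.729]
wrist campos [0.154 0.686 0.385]
clear_bottle scene [0.596 0.028 0.008] 0.94 [330, 206]
clear_bottle side [0.598 0.027 0.008] 0.82 [320, 200]
clear_bottle side [ 0.525 -0.34   0.064] 0.64 [292, 287]
clear_bottle side [ 0.545  0.288 -0.   ] 0.35 [303, 156]
amber_bottle scene [ 0.568 -0.078  0.007] 0.97 [335, 230]
amber_bottle side [ 0.577 -0.074  0.01 ] 0
[... 474 characters left out ...]
82 [349, 218]
bottle_tray side [ 0.624 -0.036 -0.002] 0.81 [329, 217]
mat scene [ 0.546  0.289 -0.   ] 0.81 [282, 169]
mat side [ 0.546  0.287 -0.002] 0.81 [303, 157]
pan scene [ 0.523 -0.337  0.065] 0.62 [367, 281]
pan side [ 0.515 -0.342  0.067] 0.86 [288, 287]
dropper_bottle scene [0.6   0.031 0.005] 0.6 [330, 206]
dropper_bottle scene [0.736 0.11  0.002] 0.57 [362, 185]
dropper_bottle scene [ 0.626 -0.034  0.002] 0.35 [348, 218]
dropper_bottle side [0.735 0.112 0.002] 0.52 [361, 185]
timer scene [ 0.764 -0.242 -0.002] 0.81 [435, 253]
timer side [ 0.763 -0.24   0.002] 0.69 [388, 269]
crucible scene [ 0.374 -0.024  0.001] 0.59 [257, 237]
crucible side [ 0.381 -0.025 -0.002] 0.62 [247, 214]
```

View pics/scene0.png

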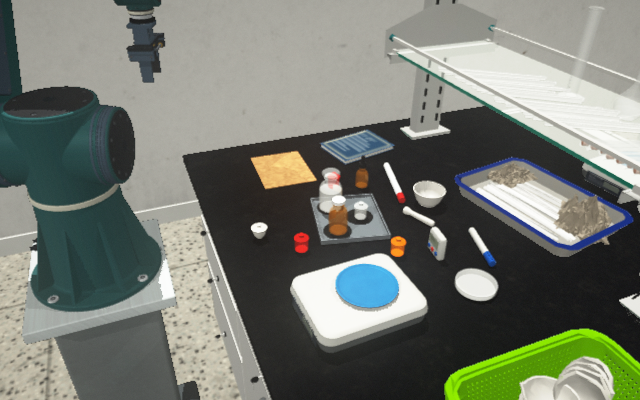

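View pics/side0.png

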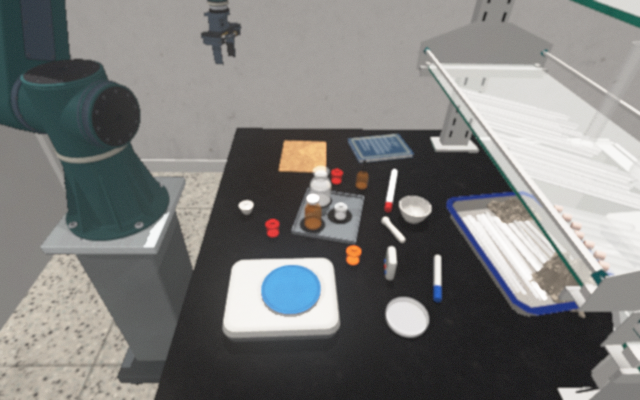

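View pics/wrist0.png

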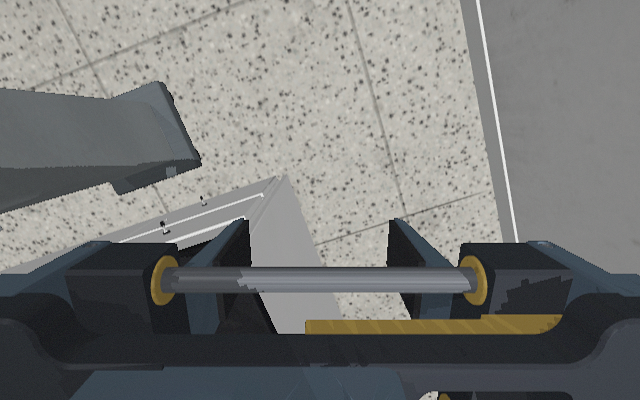

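Run:
```python
import cv2
a=cv2.imread('pics/scene0.png')[140:330,230:490]
b=cv2.imread('pics/side0.png')[130:320,220:420]
cv2.imwrite('pics/c0.png',cv2.resize(a,None,fx=3,fy=3,interpolation=cv2.INTER_CUBIC))
cv2.imwrite('pics/c1.png',cv2.resize(b,None,fx=3,fy=3,interpolation=cv2.INTER_CUBIC))
```

```text
(no output)
```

View pics/c0.png

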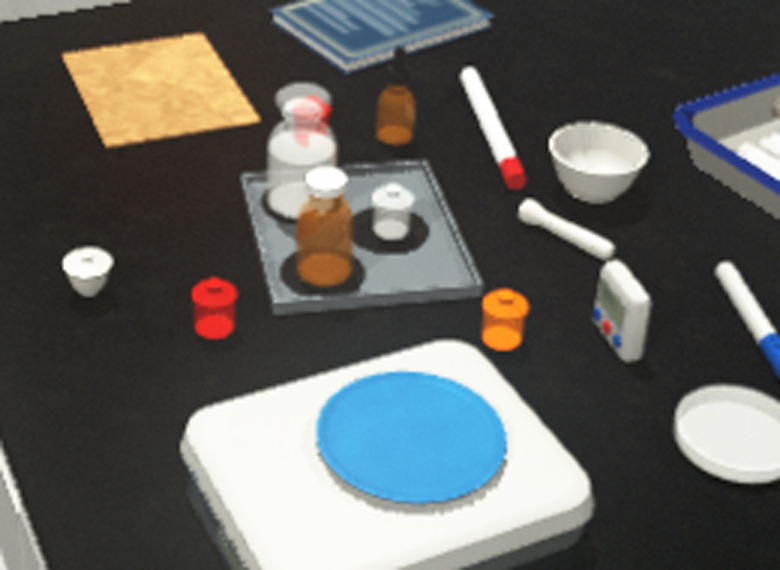

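View pics/c1.png

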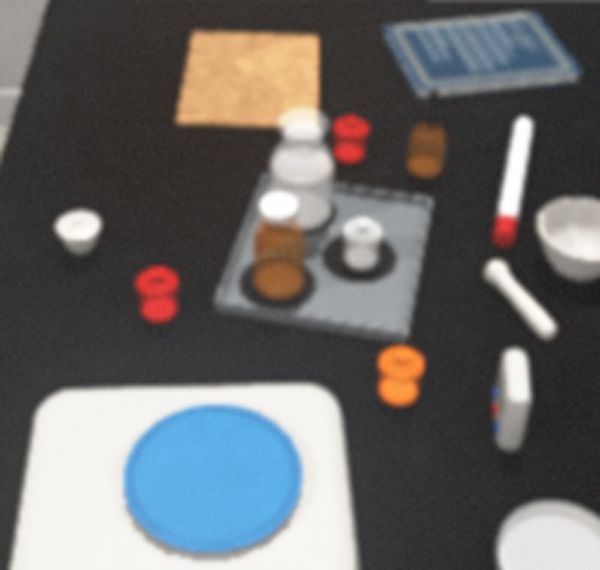

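The clear weighing bottle is at scene pixel (359,215), on the rear pad. Look-alikes are the red ones at (302,243) and (332,177) and the orange one at (398,246), all off the tray. The crops show white clear glass on the rear pad, so that is the target. The clear bottle is at (330,190), the amber at (338,215), the cork mat at (282,169) and the pan at (367,286).

```bash
cat >> h.py <<'E'
from scipy.spatial.transform import Rotation as Ro
def tool():
    s=manip.sense(); R=Ro.from_rotvec(s['ee_rot']).as_matrix(); return np.array(s['tcp_pos']),R,s
def delta(target):
    p,R,s=tool(); d=R.T@(np.array(target)-p); print('tcp',p.round(4),'az',round(float(np.degrees(np.arctan2(R[1,1],R[0,1]))),2),'down',R[:,2].round(3),'delta tool',d.round(4)); return d
E
python3 - <<'E'
from h import *
p,R,s=tool(); th=1.47
R2=R@Ro.from_rotvec([0,0,th]).as_matrix()
print(np.degrees(np.arctan2(R2[1,1],R2[0,1])))
print((R2.T@(np.array([0.60,-0.1,0.35])-p)).round(4))
E
```

```text
-13.352241841652564
[-0.6552  0.5364 -0.1361]
```

carry_out --xyz '[[0,0,-0.014],[0,0,-0.014],[0,0,-0.014],[0,0,-0.014],[0,0,-0.014],[0,0,-0.014],[0,0,-0.014],[0,0,-0.014],[0,0,-0.014],[0,0,-0.014]]' --angular '[[0,0,0.147],[0,0,0.147],[0,0,0.147],[0,0,0.147],[0,0,0.147],[0,0,0.147],[0,0,0.147],[0,0,0.147],[0,0,0.147],[0,0,0.147]]' --fingers 0

```text
time_s: 2.5
tcp_pos: [0.2293, 0.6613, 0.3545]
ee_rot: [2.471, 1.941, -0.0]
contact_force: [-0.3, 0.1, 0.6]
opening: 0.0913
```

Run:
```python
from h import *
delta([0.60,-0.12,0.35])
```

```text
tcp [0.2293 0.6613 0.3545] az -13.7 down [-0. -0. -1.] delta tool [-0.6713  0.5451  0.0045]
```

carry_out --xyz '[[-0.0336,0.0272,0],[-0.0336,0.0272,0],[-0.0336,0.0272,0],[-0.0336,0.0272,0],[-0.0336,0.0272,0],[-0.0336,0.0272,0],[-0.0336,0.0272,0],[-0.0336,0.0272,0],[-0.0336,0.0272,0],[-0.0336,0.0272,0]]' --angular '[[0,0,0],[0,0,0],[0,0,0],[0,0,0],[0,0,0],[0,0,0],[0,0,0],[0,0,0],[0,0,0],[0,0,0]]'

```text
time_s: 3.5
tcp_pos: [0.4168, 0.27, 0.3542]
ee_rot: [2.464, 1.948, 0.001]
contact_force: [0.6, 0.9, 0.8]
opening: 0.0915
```

Run:
```python
from h import *
s=save('wrist','w1.png'); print((-s['R'].T@s['t']).round(3), s['R'].round(2), s['fx'])
delta([0.60,-0.12,0.35])
for n in ['mat','clear_bottle']:
    for r in manip.spot_point('wrist',n)[:3]: print(n,np.round(r['at'],3),r['confidence'],px(s,r['at']))
```

```text
[0.434 0.345 0.526] [[ 0.97 -0.23 -0.  ]
 [-0.22 -0.94  0.28]
 [-0.06 -0.27 -0.96]] 279.51979567287077
tcp [0.4186 0.2662 0.3541] az -13.43 down [ 0.001 -0.001 -1.   ] delta tool [-0.3335  0.2661  0.0048]
clear_bottle [0.594 0.03  0.007] 0.56 [430, 257]
```

View pics/w1.png

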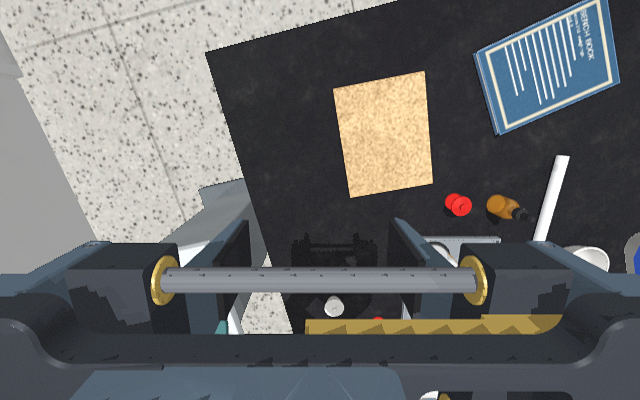

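```bash
cat >> h.py <<'E'
def bp(s,uv,z):
    C=-s['R'].T@s['t']; out=[]
    for u,v in np.array(uv,float):
        d=s['R'].T@np.array([(u-s['cx'])/s['fx'],(v-s['cy'])/s['fy'],1]); out.append(C+d*(z-C[2])/d[2])
    return np.array(out)
E
python3 - <<'E'
from h import *
s=manip.snapshot('wrist')
c=bp(s,[(333,88),(425,71),(433,183),(350,197)],0.005)
print(c.round(4),c.mean(0).round(4),np.linalg.norm(np.diff(c,axis=0),axis=1).round(3))
delta([0.58,-0.20,0.35])
E
```

```text
[[0.4713 0.3912 0.005 ]
 [0.6302 0.3808 0.005 ]
 [0.6191 0.182  0.005 ]
 [0.4599 0.192  0.005 ]] [0.5451 0.2865 0.005 ] [0.159 0.199 0.16 ]
tcp [0.4167 0.2711 0.3541] az -13.47 down [ 0.  0. -1.] delta tool [-0.4201  0.2685  0.004 ]
```

carry_out --xyz '[[-0.042,0.0265,0],[-0.042,0.0265,0],[-0.042,0.0265,0],[-0.042,0.0265,0],[-0.042,0.0265,0],[-0.042,0.0265,0],[-0.042,0.0265,0],[-0.042,0.0265,0],[-0.042,0.0265,0],[-0.042,0.0265,0]]' --angular '[[0,0,0],[0,0,0],[0,0,0],[0,0,0],[0,0,0],[0,0,0],[0,0,0],[0,0,0],[0,0,0],[0,0,0]]'

```text
time_s: 4.7
tcp_pos: [0.5783, -0.199, 0.3539]
ee_rot: [-2.463, -1.95, -0.0]
contact_force: [0.9, 0.3, -0.4]
opening: 0.0912
```

Run:
```python
from h import *
for i in range(3): manip.snapshot('wrist')
s=save('wrist','w2.png')
delta([0.58,-0.20,0.35])
for n in ['clear_bottle','amber_bottle','weighing_bottle','bottle_tray']:
    for r in manip.spot_point('wrist',n)[:3]: print(n,np.round(r['at'],3),r['confidence'],px(s,r['at']))
T=np.array([.6245,-.0355]);y=-0.237;M=np.array([[np.cos(y),-np.sin(y)],[np.sin(y),np.cos(y)]])
for q in [(90,100),(90,-100),(-90,100),(-90,-100)]:
    w=T+M@np.array(q)/1000; print(q,px(s,[*w,.014]))
```

```text
tcp [ 0.5777 -0.1977  0.3534] az -13.36 down [-0.001  0.001 -1.   ] delta tool [-0.0017  0.0028  0.0033]
clear_bottle [0.594 0.029 0.006] 0.64 [297, 26]
amber_bottle [ 0.573 -0.078  0.007] 0.74 [300, 97]
weighing_bottle [ 0.652 -0.042  0.006] 0.88 [340, 63]
weighing_bottle [ 0.678 -0.212 -0.001] 0.81 [373, 157]
weighing_bottle [ 0.462 -0.108  0.002] 0.81 [245, 129]
bottle_tray [ 0.622 -0.034 -0.002] 0.72 [321, 63]
(90, 100) [382, -8]
(90, -100) [374, 124]
(-90, 100) [267, -8]
(-90, -100) [272, 124]
```

View pics/w2.png

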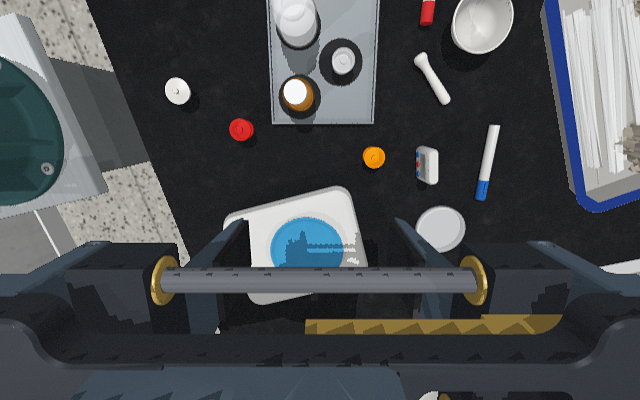

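Run:
```python
from h import *
delta([0.597,0.028,0.15])
```

```text
tcp [ 0.5773 -0.1966  0.3541] az -13.25 down [ 0.  0. -1.] delta tool [ 0.2232 -0.0324  0.2041]
```

carry_out --xyz '[[0.0372,-0.0054,0],[0.0372,-0.0054,0],[0.0372,-0.0054,0],[0.0372,-0.0054,0.03],[0.0372,-0.0054,0.03],[0.0372,-0.0054,0.03],[0,0,0.03],[0,0,0.03],[0,0,0.03],[0,0,0.024]]' --angular '[[0,0,0],[0,0,0],[0,0,0],[0,0,0],[0,0,0],[0,0,0],[0,0,0],[0,0,0],[0,0,0],[0,0,0]]'

```text
time_s: 6.1
tcp_pos: [0.5965, 0.0277, 0.1487]
ee_rot: [-2.463, -1.95, 0.0]
contact_force: [0.1, -0.2, 0.0]
opening: 0.0912
```

Run:
```python
from h import *
s=save('wrist','w3.png'); s2=save('scene','s3.png')
cv2.imwrite('pics/s3c.png',cv2.resize(s2['color'][100:300,230:430,::-1],None,fx=3,fy=3))
d=[]
for i in range(4): manip.snapshot('wrist'); d.append(delta([0.597,0.028,0.050]))
print(np.mean(d,0))
```

```text
tcp [0.5963 0.0273 0.1493] az -13.28 down [-0.002 -0.    -1.   ] delta tool [0.0009 0.0007 0.0993]
tcp [0.5973 0.0272 0.1507] az -13.3 down [ 0.  0. -1.] delta tool [ 0.0007 -0.0005  0.1007]
tcp [0.5979 0.027  0.1514] az -13.31 down [ 0.002  0.    -1.   ] delta tool [ 0.0008 -0.0012  0.1014]
tcp [0.5981 0.0268 0.1517] az -13.32 down [ 0.002  0.    -1.   ] delta tool [ 0.0008 -0.0016  0.1017]
[ 0.00081359 -0.00065102  0.10078064]
```

View pics/w3.png

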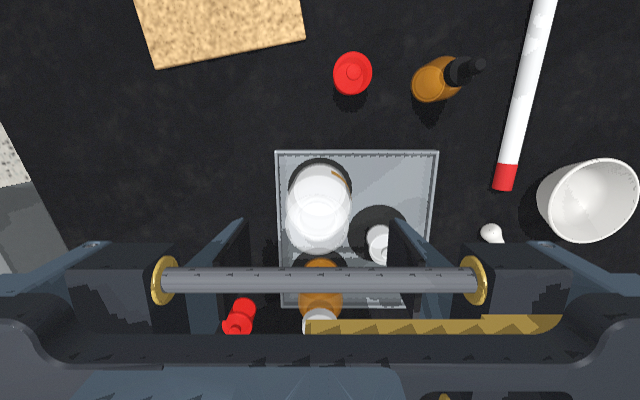

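View pics/s3c.png

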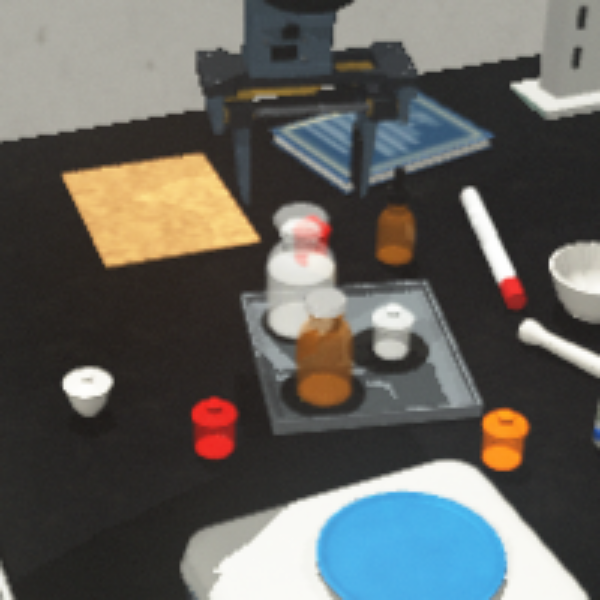

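carry_out --xyz '[[0,0,0.018],[0,0,0.018],[0,0,0.018],[0,0,0.018],[0,0,0.016],[0,0,0.012],[0,0,0],[0,0,0]]' --angular '[[0,0,0],[0,0,0],[0,0,0],[0,0,0],[0,0,0],[0,0,0],[0,0,0],[0,0,0]]'

```text
time_s: 7.2
tcp_pos: [0.5976, 0.0265, 0.0504]
ee_rot: [2.464, 1.948, 0.0]
contact_force: [-0.6, 0.1, 0.1]
opening: 0.0912
```

Run:
```python
from h import *
s=save('wrist','w4.png'); s2=save('side','s4.png')
a=cv2.resize(s2['color'][100:300,220:420,::-1],None,fx=3,fy=3);cv2.imwrite('pics/s4c.png',a)
d=[]
for i in range(3): manip.snapshot('wrist'); d.append(delta([0.597,0.028,0.050]))
```

```text
tcp [0.5978 0.0265 0.0508] az -13.35 down [ 0.001  0.    -1.   ] delta tool [ 0.0013 -0.0012  0.0008]
tcp [0.5978 0.0265 0.0507] az -13.35 down [ 0.001  0.    -1.   ] delta tool [ 0.0013 -0.0011  0.0007]
tcp [0.5977 0.0265 0.0506] az -13.35 down [ 0.001  0.    -1.   ] delta tool [ 0.0013 -0.001   0.0006]
```

View pics/w4.png

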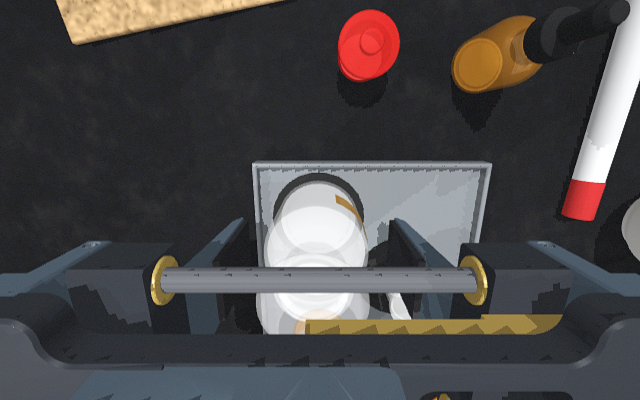

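View pics/s4c.png

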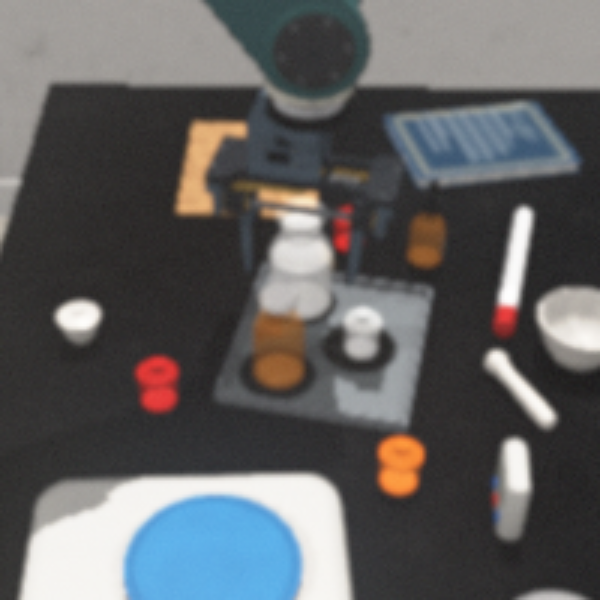

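carry_out --xyz '[[0,0,0],[0,0,0],[0,0,0],[0,0,0],[0,0,0],[0,0,0],[0,0,0],[0,0,0]]' --angular '[[0,0,0],[0,0,0],[0,0,0],[0,0,0],[0,0,0],[0,0,0],[0,0,0],[0,0,0]]' --fingers 1 --newtons 25

```text
time_s: 8.25
tcp_pos: [0.5973, 0.0265, 0.0499]
ee_rot: [-2.465, -1.948, 0.0]
contact_force: [-0.4, 0.3, 0.2]
opening: 0.0625
```

carry_out --xyz '[[0,0,-0.005],[0,0,-0.01],[0,0,-0.015],[0,0,-0.02],[0,0,-0.02],[0,0,-0.02],[0,0,-0.02],[0,0,-0.01],[0,0,0],[0,0,0]]' --angular '[[0,0,0],[0,0,0],[0,0,0],[0,0,0],[0,0,0],[0,0,0],[0,0,0],[0,0,0],[0,0,0],[0,0,0]]'

```text
time_s: 9.25
tcp_pos: [0.597, 0.0265, 0.1697]
ee_rot: [-2.465, -1.948, 0.0]
contact_force: [-0.1, -0.1, -3.4]
opening: 0.0623
```

Run:
```python
from h import *
s=save('wrist','w5.png'); s2=save('side','s5.png')
a=cv2.resize(s2['color'][60:260,220:420,::-1],None,fx=3,fy=3);cv2.imwrite('pics/s5c.png',a)
y=np.radians(-3.6)
M=np.array([[np.cos(y),-np.sin(y)],[np.sin(y),np.cos(y)]])
for q in [(0,.055),(0,-.055)]:
    w=np.array([.5455,.287])+M@np.array(q); print(w); delta([*w,.17])
print(manip.sense()['opening'])
```

```text
[0.54895348 0.34189147]
tcp [0.5967 0.0265 0.169 ] az -13.35 down [-0.001  0.    -1.   ] delta tool [ 0.2959 -0.1193 -0.0009]
[0.54204652 0.23210853]
tcp [0.5967 0.0265 0.169 ] az -13.35 down [-0.001  0.    -1.   ] delta tool [ 0.1875 -0.1006 -0.0009]
0.0622928905537178
```

View pics/s5c.png

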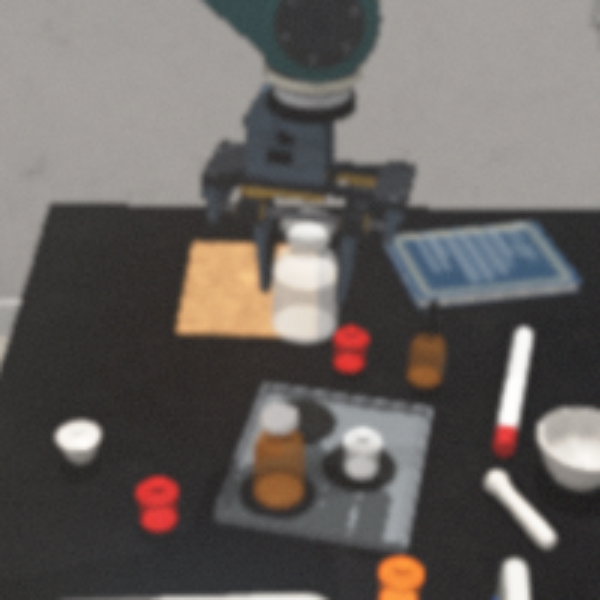

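carry_out --xyz '[[0.01,-0.004,0],[0.025,-0.01,0],[0.035,-0.014,0],[0.04,-0.016,0],[0.04,-0.016,0],[0.04,-0.016,0],[0.04,-0.016,0],[0.035,-0.014,0],[0.021,-0.009,0],[0.01,-0.004,0]]' --angular '[[0,0,0],[0,0,0],[0,0,0],[0,0,0],[0,0,0],[0,0,0],[0,0,0],[0,0,0],[0,0,0],[0,0,0]]'

```text
time_s: 10.35
tcp_pos: [0.5487, 0.3442, 0.1692]
ee_rot: [-2.462, -1.95, 0.002]
contact_force: [0.0, -0.5, -3.4]
opening: 0.0621
```

carry_out --xyz '[[0,0,0.015],[0,0,0.02],[0,0,0.02],[0,0,0.02],[0,0,0.015],[0,0,0.012],[0,0,0.008],[0,0,0.006],[0,0,0.004],[0,0,0]]' --angular '[[0,0,0],[0,0,0],[0,0,0],[0,0,0],[0,0,0],[0,0,0],[0,0,0],[0,0,0],[0,0,0],[0,0,0]]'

```text
time_s: 11.35
tcp_pos: [0.5499, 0.3419, 0.0498]
ee_rot: [2.465, 1.948, -0.0]
contact_force: [-0.1, -0.5, -2.9]
opening: 0.0621
```

Run:
```python
from h import *
s2=save('side','s6.png')
a=cv2.resize(s2['color'][60:260,220:420,::-1],None,fx=3,fy=3);cv2.imwrite('pics/s6c.png',a)
for i in range(3): delta([.549,.342,.0475]);manip.snapshot('side')
```

```text
tcp [0.55   0.3421 0.0502] az -13.35 down [ 0.  0. -1.] delta tool [-0.0003 -0.001   0.0027]
tcp [0.5501 0.3421 0.0504] az -13.35 down [ 0.001  0.    -1.   ] delta tool [-0.0004 -0.001   0.0029]
tcp [0.5502 0.3421 0.0505] az -13.35 down [ 0.001  0.    -1.   ] delta tool [-0.0004 -0.0011  0.003 ]
```

View pics/s6c.png

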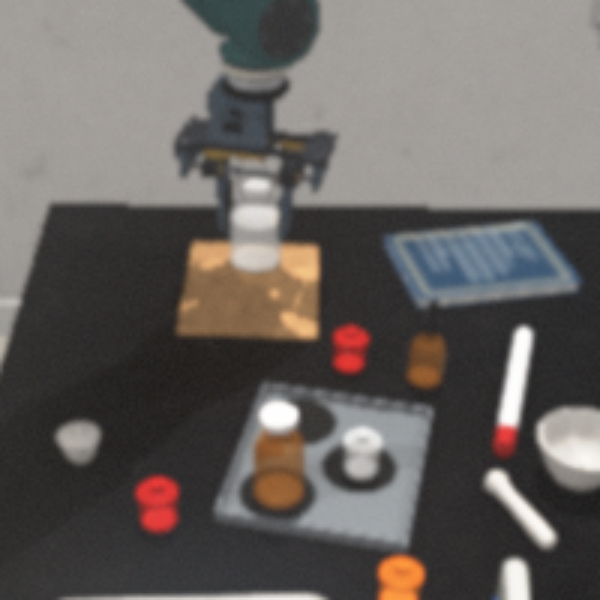

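carry_out --xyz '[[0,0,0.001],[0,0,0.001],[0,0,0.001],[0,0,0]]' --angular '[[0,0,0],[0,0,0],[0,0,0],[0,0,0]]'

```text
time_s: 11.95
tcp_pos: [0.5499, 0.342, 0.047]
ee_rot: [-2.465, -1.948, 0.0]
contact_force: [0.3, -0.0, -2.5]
opening: 0.0623
```

carry_out --xyz '[[0,0,0],[0,0,0],[0,0,0],[0,0,0],[0,0,0],[0,0,0],[0,0,0],[0,0,0]]' --angular '[[0,0,0],[0,0,0],[0,0,0],[0,0,0],[0,0,0],[0,0,0],[0,0,0],[0,0,0]]' --fingers 0

```text
time_s: 12.75
tcp_pos: [0.5498, 0.3419, 0.0469]
ee_rot: [-2.465, -1.948, 0.0]
contact_force: [0.3, 0.0, -0.0]
opening: 0.0913
```

carry_out --xyz '[[0,0,-0.01],[0,0,-0.02],[0,0,-0.03],[0,0,-0.03],[0,0,-0.03],[0,0,-0.003],[0,0,0]]' --angular '[[0,0,0],[0,0,0],[0,0,0],[0,0,0],[0,0,0],[0,0,0],[0,0,0]]'

```text
time_s: 13.45
tcp_pos: [0.5503, 0.3422, 0.1713]
ee_rot: [2.464, 1.948, 0.003]
contact_force: [-0.3, -0.2, 0.4]
opening: 0.0908
```

Run:
```python
from h import *
s2=save('side','s7.png')
a=cv2.resize(s2['color'][60:260,220:420,::-1],None,fx=3,fy=3);cv2.imwrite('pics/s7c.png',a)
print(manip.sense()['opening'])
for r in manip.spot_point('side','clear_bottle')[:2]: print(r)
for i in range(2): delta([.5725,-.0775,.17]);manip.snapshot('side')
```

```text
0.09136748449988322
{'at': [0.5531, 0.3418, 0.005], 'confidence': 0.9}
tcp [0.5494 0.3417 0.1693] az -13.35 down [-0.001 -0.    -1.   ] delta tool [-0.4025  0.1193 -0.0005]
tcp [0.5493 0.3416 0.1689] az -13.35 down [-0.001 -0.001 -1.   ] delta tool [-0.4024  0.1194 -0.0008]
```

View pics/s7c.png

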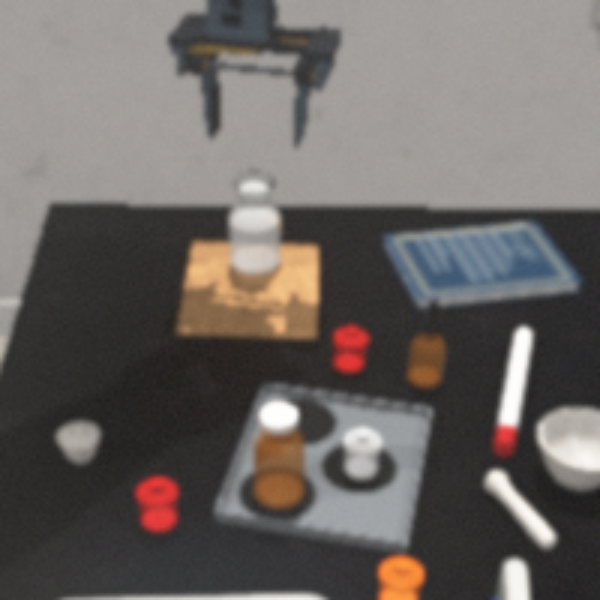

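carry_out --xyz '[[-0.015,0.0045,0],[-0.035,0.01,0],[-0.0475,0.014,0],[-0.0475,0.0145,0],[-0.0475,0.0145,0],[-0.0475,0.0145,0],[-0.0475,0.014,0],[-0.0475,0.0139,0],[-0.0425,0.012,0],[-0.025,0.0075,0]]' --angular '[[0,0,0],[0,0,0],[0,0,0],[0,0,0],[0,0,0],[0,0,0],[0,0,0],[0,0,0],[0,0,0],[0,0,0]]'

```text
time_s: 14.65
tcp_pos: [0.5721, -0.0808, 0.1694]
ee_rot: [-2.466, -1.946, 0.001]
contact_force: [-0.5, 0.5, -0.0]
opening: 0.0916
```

carry_out --xyz '[[0,0,0.005],[0,0,0.015],[0,0,0.02],[0,0,0.02]]' --angular '[[0,0,0],[0,0,0],[0,0,0],[0,0,0]]'

```text
time_s: 15.05
tcp_pos: [0.5723, -0.0764, 0.1081]
ee_rot: [-2.463, -1.949, 0.001]
contact_force: [0.1, 0.4, -0.7]
opening: 0.0917
```

Run:
```python
from h import *
for i in range(3): manip.snapshot('side')
s=save('wrist','w8.png')
s2=save('scene','s8.png')
a=cv2.resize(s2['color'][100:300,230:430,::-1],None,fx=3,fy=3);cv2.imwrite('pics/s8c.png',a)
for i in range(2): delta([.5725,-.0775,.036]);manip.snapshot('side')
```

```text
tcp [ 0.5731 -0.0768  0.1101] az -13.31 down [-0.  0. -1.] delta tool [-0.0008 -0.0004  0.0741]
tcp [ 0.5734 -0.0769  0.1105] az -13.31 down [ 0.001 -0.    -1.   ] delta tool [-0.0008 -0.0008  0.0745]
```

View pics/w8.png

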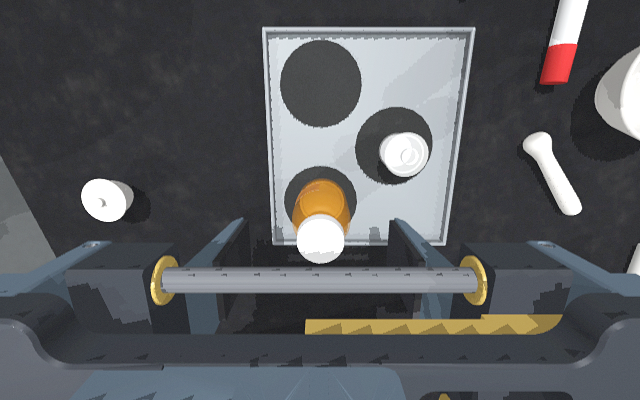

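View pics/s8c.png

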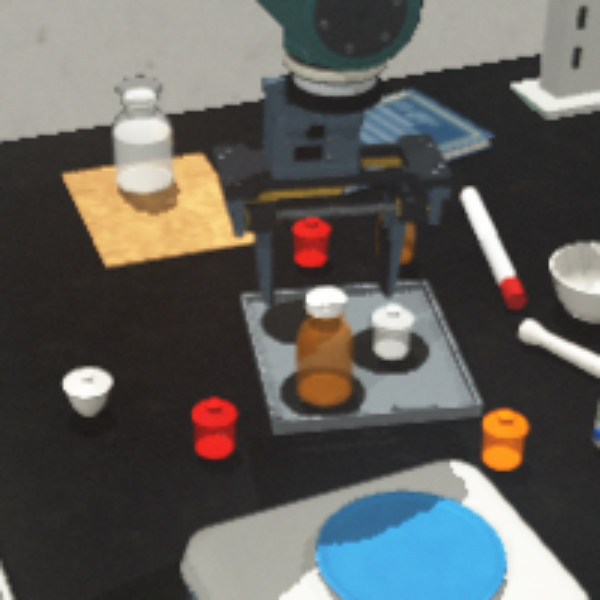

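Run:
```python
from h import *
s=manip.snapshot('wrist')
# pads: dark ellipses; predicted outlines for hypothesised poses
print(bp(s,[(321,83)],.008).round(4))
print(bp(s,[(263,28),(474,28),(445,244),(272,244)],.014).round(4), bp(s,[(263,28),(474,28),(445,244),(272,244)],.014).mean(0).round(4))
print(px(s,[.5725,-.0775,.104]))
```

```text
[[0.6003 0.0293 0.008 ]]
[[ 0.5621  0.0821  0.014 ]
 [ 0.7362  0.0408  0.014 ]
 [ 0.6904 -0.1535  0.014 ]
 [ 0.5145 -0.1117  0.014 ]] [ 0.6258 -0.0356  0.014 ]
[318, 238]
```

carry_out --xyz '[[0,0,0.015],[0,0,0.02],[0,0,0.02],[0,0,0.012],[0,0,0.007],[0,0,0],[0,0,0]]' --angular '[[0,0,0],[0,0,0],[0,0,0],[0,0,0],[0,0,0],[0,0,0],[0,0,0]]'

```text
time_s: 16.15
tcp_pos: [0.5734, -0.0773, 0.0363]
ee_rot: [2.464, 1.948, 0.0]
contact_force: [0.2, -0.0, 0.3]
opening: 0.0911
```

carry_out --xyz '[[0,0,0],[0,0,0],[0,0,0],[0,0,0],[0,0,0],[0,0,0],[0,0,0],[0,0,0],[0,0,0],[0,0,0]]' --angular '[[0,0,0],[0,0,0],[0,0,0],[0,0,0],[0,0,0],[0,0,0],[0,0,0],[0,0,0],[0,0,0],[0,0,0]]' --fingers 1 --newtons 20

```text
time_s: 17.15
tcp_pos: [0.5731, -0.0772, 0.036]
ee_rot: [-2.465, -1.948, 0.0]
contact_force: [-1.1, 0.6, 1.8]
opening: 0.0469
```

carry_out --xyz '[[0,0,-0.005],[0,0,-0.01],[0,0,-0.02],[0,0,-0.025],[0,0,-0.025],[0,0,-0.025],[0,0,-0.02],[0,0,-0.01],[0,0,0],[0,0,0]]' --angular '[[0,0,0],[0,0,0],[0,0,0],[0,0,0],[0,0,0],[0,0,0],[0,0,0],[0,0,0],[0,0,0],[0,0,0]]'

```text
time_s: 18.15
tcp_pos: [0.5727, -0.0772, 0.1754]
ee_rot: [-2.464, -1.948, 0.001]
contact_force: [-0.1, -0.4, -3.4]
opening: 0.0467
```

Run:
```python
from h import *
s2=save('scene','s9.png')
a=cv2.resize(s2['color'][60:300,230:430,::-1],None,fx=2.4,fy=2.4);cv2.imwrite('pics/s9c.png',a)
for i in range(2): delta([.542,.232,.176]);manip.snapshot('side')
```

```text
tcp [ 0.5725 -0.0772  0.175 ] az -13.35 down [-0.001  0.    -1.   ] delta tool [ 0.2938 -0.1011 -0.0009]
tcp [ 0.5724 -0.0772  0.1748] az -13.35 down [-0.002  0.    -1.   ] delta tool [ 0.2938 -0.101  -0.0011]
```

View pics/s9c.png

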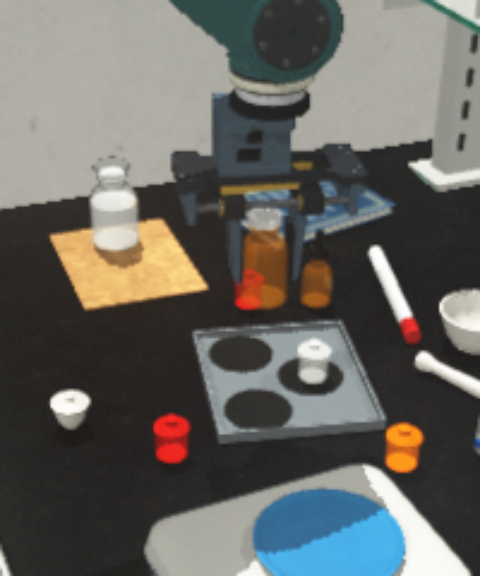

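carry_out --xyz '[[0.01,-0.003,0],[0.025,-0.009,0],[0.035,-0.012,0],[0.04,-0.014,0],[0.04,-0.014,0],[0.04,-0.014,0],[0.04,-0.014,0],[0.034,-0.011,0],[0.02,-0.007,0],[0.01,-0.003,0]]' --angular '[[0,0,0],[0,0,0],[0,0,0],[0,0,0],[0,0,0],[0,0,0],[0,0,0],[0,0,0],[0,0,0],[0,0,0]]'

```text
time_s: 19.3
tcp_pos: [0.5419, 0.2342, 0.1755]
ee_rot: [-2.463, -1.95, 0.001]
contact_force: [0.3, -0.3, -2.0]
opening: 0.0468
```

carry_out --xyz '[[0,0,0.015],[0,0,0.02],[0,0,0.025],[0,0,0.025],[0,0,0.02],[0,0,0.015],[0,0,0.01],[0,0,0.006],[0,0,0.003],[0,0,0]]' --angular '[[0,0,0],[0,0,0],[0,0,0],[0,0,0],[0,0,0],[0,0,0],[0,0,0],[0,0,0],[0,0,0],[0,0,0]]'

```text
time_s: 20.3
tcp_pos: [0.5429, 0.2321, 0.0371]
ee_rot: [2.465, 1.948, 0.0]
contact_force: [-0.4, -0.0, -0.4]
opening: 0.0469
```

carry_out --xyz '[[0,0,0.001],[0,0,0.001],[0,0,0.001],[0,0,0]]' --angular '[[0,0,0],[0,0,0],[0,0,0],[0,0,0]]'

```text
time_s: 20.7
tcp_pos: [0.5427, 0.2321, 0.034]
ee_rot: [2.464, 1.948, 0.0]
contact_force: [0.2, 0.3, -2.0]
opening: 0.0467
```

carry_out --xyz '[[0,0,0.0005],[0,0,0.0005],[0,0,0],[0,0,0]]' --angular '[[0,0,0],[0,0,0],[0,0,0],[0,0,0]]'

```text
time_s: 21.1
tcp_pos: [0.5427, 0.2322, 0.033]
ee_rot: [-2.465, -1.948, -0.0]
contact_force: [-0.2, 1.1, 0.6]
opening: 0.0465
```

carry_out --xyz '[[0,0,0],[0,0,0],[0,0,0],[0,0,0],[0,0,0],[0,0,0],[0,0,0],[0,0,0],[0,0,0],[0,0,0]]' --angular '[[0,0,0],[0,0,0],[0,0,0],[0,0,0],[0,0,0],[0,0,0],[0,0,0],[0,0,0],[0,0,0],[0,0,0]]' --fingers 0

```text
time_s: 22.1
tcp_pos: [0.5427, 0.2321, 0.0329]
ee_rot: [2.465, 1.948, -0.0]
contact_force: [-0.2, 0.5, -0.4]
opening: 0.0913
```

carry_out --xyz '[[0,0,-0.01],[0,0,-0.02],[0,0,-0.03],[0,0,-0.03],[0,0,-0.03],[0,0,-0.023],[0,0,0]]' --angular '[[0,0,0],[0,0,0],[0,0,0],[0,0,0],[0,0,0],[0,0,0],[0,0,0]]'

```text
time_s: 22.8
tcp_pos: [0.5444, 0.2328, 0.1799]
ee_rot: [2.463, 1.947, 0.008]
contact_force: [0.4, 0.9, -0.1]
opening: 0.0916
```

Run:
```python
from h import *
s2=save('side','s10.png')
a=cv2.resize(s2['color'][60:260,220:420,::-1],None,fx=3,fy=3);cv2.imwrite('pics/s10c.png',a)
for n in ['clear_bottle','amber_bottle','weighing_bottle']:
  for r in manip.spot_point('side',n)[:3]: print(n,r)
for i in range(2): delta([.653,-.0415,.12]);manip.snapshot('side')
```

```text
clear_bottle {'at': [0.55, 0.3448, 0.0065], 'confidence': 0.86}
amber_bottle {'at': [0.5464, 0.2322, 0.0079], 'confidence': 0.9}
weighing_bottle {'at': [0.4648, -0.1082, 0.001], 'confidence': 0.72}
weighing_bottle {'at': [0.6774, -0.2089, 0.0046], 'confidence': 0.68}
weighing_bottle {'at': [0.6548, -0.0431, 0.0098], 'confidence': 0.64}
tcp [0.5421 0.2319 0.1751] az -13.35 down [-0.001 -0.001 -1.   ] delta tool [-0.2403  0.1711  0.0551]
tcp [0.542  0.2319 0.1749] az -13.35 down [-0.002 -0.001 -1.   ] delta tool [-0.2403  0.1711  0.0549]
```

View pics/s10c.png

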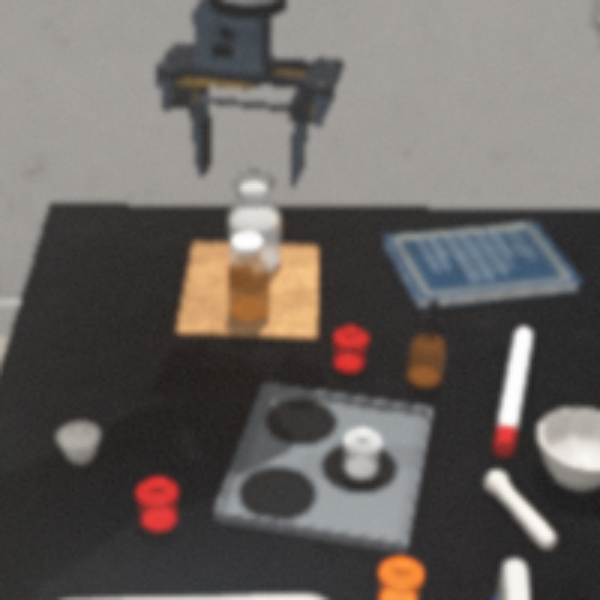

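carry_out --xyz '[[-0.01,0.007,0],[-0.025,0.018,0],[-0.035,0.025,0],[-0.035,0.025,0],[-0.035,0.025,0],[-0.035,0.025,0],[-0.03,0.021,0.01],[-0.02,0.014,0.02],[-0.015,0.011,0.02],[0,0,0.016]]' --angular '[[0,0,0],[0,0,0],[0,0,0],[0,0,0],[0,0,0],[0,0,0],[0,0,0],[0,0,0],[0,0,0],[0,0,0]]'

```text
time_s: 24.1
tcp_pos: [0.6538, -0.0435, 0.1083]
ee_rot: [-2.466, -1.945, 0.001]
contact_force: [-0.1, 0.1, 0.3]
opening: 0.0915
```

Run:
```python
from h import *
for i in range(4): manip.snapshot('side')
s=save('wrist','w11.png')
s2=save('scene','s11.png')
a=cv2.resize(s2['color'][100:300,230:430,::-1],None,fx=3,fy=3);cv2.imwrite('pics/s11c.png',a)
for r in manip.spot_point('wrist','weighing_bottle')[:3]: print(r,px(s,r['at']))
print(px(s,[.6535,-.042,.055]))
for i in range(2): delta([.6535,-.042,.024]);manip.snapshot('side')
```

```text
{'at': [0.6501, 0.1388, -0.0], 'confidence': 0.92} [269, 5]
{'at': [0.6496, -0.0469, 0.0083], 'confidence': 0.63} [317, 206]
{'at': [0.6789, -0.2072, -0.0002], 'confidence': 0.52} [372, 323]
[320, 216]
tcp [ 0.6541 -0.0402  0.111 ] az -13.3 down [ 0.001 -0.    -1.   ] delta tool [-0.0019 -0.0003  0.087 ]
tcp [ 0.6541 -0.0403  0.111 ] az -13.3 down [ 0.001 -0.    -1.   ] delta tool [-0.0018 -0.0003  0.087 ]
```

View pics/w11.png

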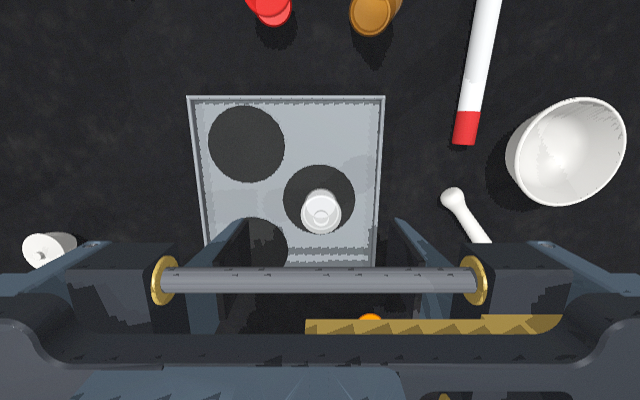

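View pics/s11c.png

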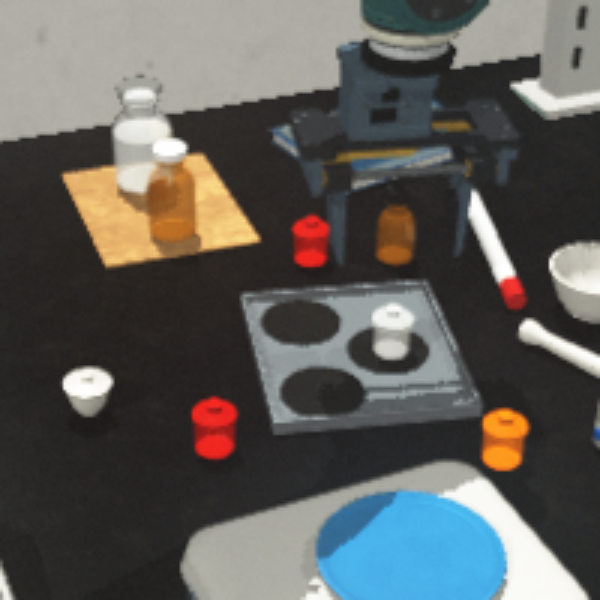

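carry_out --xyz '[[-0.002,0,0.015],[0,0,0.02],[0,0,0.02],[0,0,0.015],[0,0,0.01],[0,0,0.006],[0,0,0],[0,0,0]]' --angular '[[0,0,0],[0,0,0],[0,0,0],[0,0,0],[0,0,0],[0,0,0],[0,0,0],[0,0,0]]'

```text
time_s: 25.35
tcp_pos: [0.6536, -0.0428, 0.0244]
ee_rot: [2.464, 1.948, 0.001]
contact_force: [-0.0, -0.6, -0.1]
opening: 0.0916
```

carry_out --xyz '[[0,0,0],[0,0,0],[0,0,0],[0,0,0],[0,0,0],[0,0,0],[0,0,0],[0,0,0],[0,0,0],[0,0,0]]' --angular '[[0,0,0],[0,0,0],[0,0,0],[0,0,0],[0,0,0],[0,0,0],[0,0,0],[0,0,0],[0,0,0],[0,0,0]]' --fingers 1 --newtons 10

```text
time_s: 26.35
tcp_pos: [0.6532, -0.0428, 0.0239]
ee_rot: [-2.465, -1.948, 0.0]
contact_force: [1.4, -0.6, -0.2]
opening: 0.0358
```

Run:
```python
from h import *
s2=save('scene','s12.png')
a=cv2.resize(s2['color'][100:300,230:430,::-1],None,fx=3,fy=3);cv2.imwrite('pics/s12c.png',a)
print(manip.sense()['opening'])
for i in range(2): delta([.6535,-.042,.024]);manip.snapshot('side')
```

```text
0.03560415481216375
tcp [ 0.6532 -0.0428  0.0239] az -13.35 down [-0. -0. -1.] delta tool [ 0.0008  0.0001 -0.0001]
tcp [ 0.6532 -0.0428  0.0239] az -13.35 down [ 0. -0. -1.] delta tool [ 0.0009  0.0001 -0.0001]
```

View pics/s12c.png

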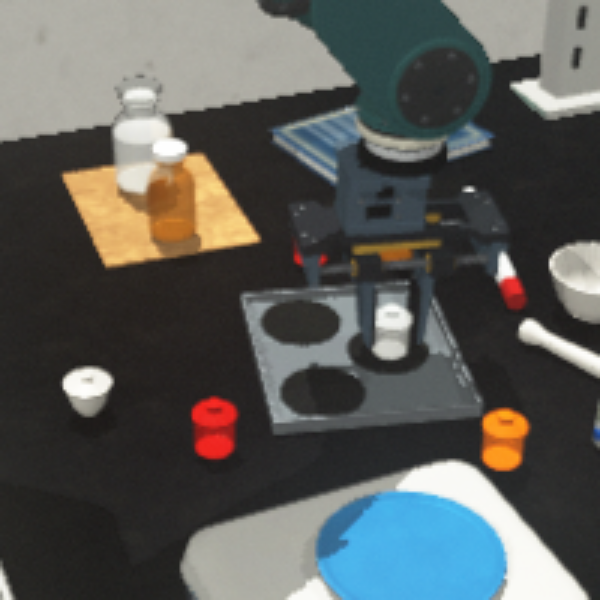

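carry_out --xyz '[[0,0,-0.005],[0,0,-0.01],[0,0,-0.02],[0,0,-0.025],[0,0,-0.025],[0,0,-0.025],[0,0,-0.02],[0,0,-0.01],[0,0,0],[0,0,0]]' --angular '[[0,0,0],[0,0,0],[0,0,0],[0,0,0],[0,0,0],[0,0,0],[0,0,0],[0,0,0],[0,0,0],[0,0,0]]'

```text
time_s: 27.5
tcp_pos: [0.6528, -0.0428, 0.1634]
ee_rot: [-2.464, -1.948, 0.001]
contact_force: [0.4, -0.1, -0.9]
opening: 0.0354
```

Run:
```python
from h import *
P=[]
for c in ['scene','side']:
    s=save(c,c+'13.png'); img=cv2.imread('pics/%s0.png'%c).astype(int)
    m=((img[:,:,0]>img[:,:,2]+60)&(img[:,:,0]>120)).astype(np.uint8)
    n,l,st,ce=cv2.connectedComponentsWithStats(m)
    # component nearest expected pixel
    e=np.array(px(s,[.52,-.34,.064])); k=l[e[1],e[0]]; print(c,st[k])
    cs,_=cv2.findContours((l==k).astype(np.uint8),0,1); cc=max(cs,key=cv2.contourArea)[:,0,:]
    X=bp(s,cc,.064)[:,:2]
    (x,y),r=cv2.minEnclosingCircle((X*1000).astype(np.float32)); 
    A=np.c_[2*X,np.ones(len(X))]; b=(X**2).sum(1); q=np.linalg.lstsq(A,b,rcond=None)[0]; print('fit',q[:2].round(4),'r',np.sqrt(q[2]+q[0]**2+q[1]**2).round(4))
    P.append(q[:2])
for c in ['scene','side']:
  for r in manip.spot_point(c,'pan')[:2]: print(r)
p=np.mean(P,0);print(p)
for i in range(2): delta([*p,.164]);manip.snapshot('side')
a=cv2.imread('pics/scene13.png')[100:320,230:450]; cv2.imwrite('pics/s13c.png',cv2.resize(a,None,fx=2.7,fy=2.7))
```

```text
scene [ 335  264   64   44 2194]
fit [ 0.5197 -0.3436] r 0.0649
side [ 261  265   60   49 2314]
fit [ 0.5213 -0.3414] r 0.0646
{'at': [0.5218, -0.338, 0.0656], 'confidence': 0.82}
{'at': [0.5185, -0.3439, 0.0661], 'confidence': 0.74}
{'at': [0.5453, 0.2352, 0.0059], 'confidence': 0.31}
[ 0.52050916 -0.34252229]
tcp [ 0.6527 -0.0428  0.1628] az -13.35 down [-0.002  0.    -1.   ] delta tool [-0.3222 -0.0594 -0.001 ]
tcp [ 0.6528 -0.0428  0.163 ] az -13.35 down [-0.001  0.    -1.   ] delta tool [-0.3222 -0.0595 -0.0008]
```

View pics/s13c.png

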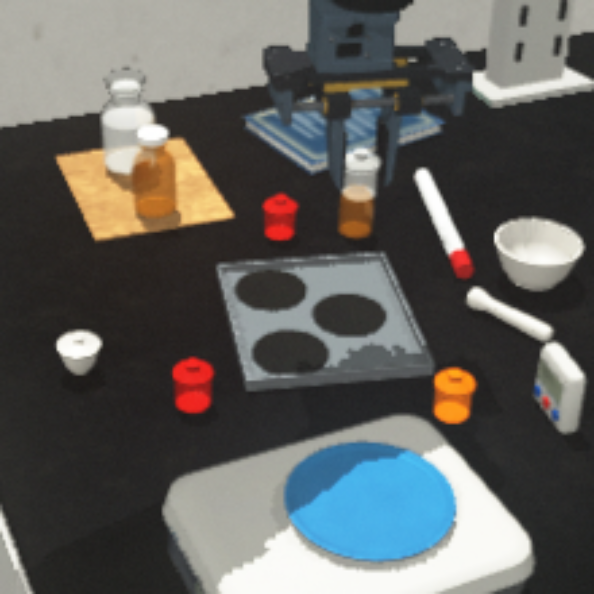

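carry_out --xyz '[[-0.012,-0.0025,0],[-0.028,-0.005,0],[-0.04,-0.0075,0],[-0.042,-0.0075,0],[-0.042,-0.008,0],[-0.042,-0.008,0],[-0.042,-0.0075,0],[-0.04,-0.0075,0],[-0.022,-0.004,0],[-0.012,-0.002,0]]' --angular '[[0,0,0],[0,0,0],[0,0,0],[0,0,0],[0,0,0],[0,0,0],[0,0,0],[0,0,0],[0,0,0],[0,0,0]]'

```text
time_s: 28.8
tcp_pos: [0.5195, -0.3444, 0.1638]
ee_rot: [-2.466, -1.946, 0.0]
contact_force: [0.7, 0.2, -1.0]
opening: 0.0357
```

carry_out --xyz '[[0,0,0.01],[0,0,0.02],[0,0,0.02],[0,0,0.015],[0,0,0.01],[0,0,0.005],[0,0,0],[0,0,0]]' --angular '[[0,0,0],[0,0,0],[0,0,0],[0,0,0],[0,0,0],[0,0,0],[0,0,0],[0,0,0]]'

```text
time_s: 29.6
tcp_pos: [0.5214, -0.3425, 0.0844]
ee_rot: [2.464, 1.948, 0.0]
contact_force: [-0.3, -1.4, -0.4]
opening: 0.0354
```

Run:
```python
from h import *
for c in ['scene','side']:
    s=save(c,c+'14.png'); print(px(s,[.5205,-.342,.064]),px(s,[.5205,-.342,.068]))
for i in range(3): delta([.5205,-.342,.080]);manip.snapshot('side')
a=cv2.imread('pics/scene14.png')[200:320,290:440]; b=cv2.imread('pics/side14.png')[200:320,220:370]
cv2.imwrite('pics/s14c.png',cv2.resize(np.vstack([a,b]),None,fx=2.5*1.0,fy=2.5))
```

```text
[367, 284] [367, 282]
[290, 288] [290, 287]
tcp [ 0.5214 -0.3426  0.0847] az -13.35 down [ 0.001 -0.001 -1.   ] delta tool [ 0.0004 -0.001   0.0047]
tcp [ 0.5213 -0.3427  0.0847] az -13.35 down [ 0.001 -0.001 -1.   ] delta tool [ 0.0004 -0.001   0.0047]
tcp [ 0.5212 -0.3426  0.0846] az -13.36 down [ 0.001 -0.001 -1.   ] delta tool [ 0.0004 -0.0009  0.0046]
```

View pics/s14c.png

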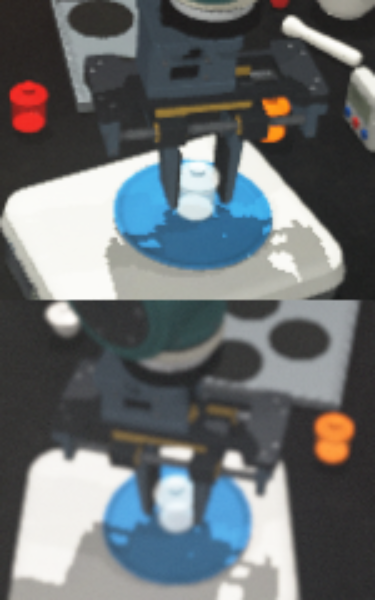

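carry_out --xyz '[[0,0,0.001],[0,0,0.001],[0,0,0.001],[0,0,0.001],[0,0,0],[0,0,0]]' --angular '[[0,0,0],[0,0,0],[0,0,0],[0,0,0],[0,0,0],[0,0,0]]'

```text
time_s: 30.45
tcp_pos: [0.5209, -0.3424, 0.0799]
ee_rot: [-2.465, -1.948, 0.0]
contact_force: [-0.2, -0.7, -0.2]
opening: 0.0358
```

carry_out --xyz '[[0,0,0],[0,0,0],[0,0,0],[0,0,0],[0,0,0],[0,0,0],[0,0,0],[0,0,0],[0,0,0],[0,0,0]]' --angular '[[0,0,0],[0,0,0],[0,0,0],[0,0,0],[0,0,0],[0,0,0],[0,0,0],[0,0,0],[0,0,0],[0,0,0]]' --fingers 0

```text
time_s: 31.45
tcp_pos: [0.521, -0.3424, 0.0799]
ee_rot: [-2.465, -1.948, -0.0]
contact_force: [0.4, -0.5, -0.2]
opening: 0.0911
```

carry_out --xyz '[[0,0,-0.01],[0,0,-0.02],[0,0,-0.03],[0,0,-0.03],[0,0,-0.01],[0,0,0],[0,0,0]]' --angular '[[0,0,0],[0,0,0],[0,0,0],[0,0,0],[0,0,0],[0,0,0],[0,0,0]]'

```text
time_s: 32.15
tcp_pos: [0.5206, -0.3421, 0.1792]
ee_rot: [-2.464, -1.948, 0.0]
contact_force: [-0.5, -0.1, -0.6]
opening: 0.0908
```

Run:
```python
from h import *
for c in ['scene','side','wrist']:
    s=save(c,c+'15.png'); print(px(s,[.5205,-.342,.064]))
    for n in ['weighing_bottle','pan']:
      for r in manip.spot_point(c,n)[:4]: print(c,n,r)
for i in range(2): delta([.55,.342,.18]);manip.snapshot('side')
a=cv2.imread('pics/scene15.png')[200:320,290:440]; b=cv2.imread('pics/side15.png')[200:320,220:370]
cv2.imwrite('pics/s15c.png',cv2.resize(np.vstack([a,b]),None,fx=2.5*1.0,fy=2.5))
```

```text
[367, 284]
scene weighing_bottle {'at': [0.5184, -0.3429, 0.0629], 'confidence': 0.93}
scene weighing_bottle {'at': [0.4672, -0.1074, 0.0005], 'confidence': 0.71}
scene weighing_bottle {'at': [0.657, 0.1394, -0.0014], 'confidence': 0.61}
scene weighing_bottle {'at': [0.6737, -0.2072, 0.0031], 'confidence': 0.48}
scene pan {'at': [0.5196, -0.3361, 0.0643], 'confidence': 0.82}
[290, 288]
side weighing_bottle {'at': [0.521, -0.3426, 0.0669], 'confidence': 0.67}
side weighing_bottle {'at': [0.6548, 0.1345, 0.0002], 'confidence': 0.63}
side weighing_bottle {'at': [0.4668, -0.1056, 0.0002], 'confidence': 0.54}
side weighing_bottle {'at': [0.6769, -0.2077, 0.0019], 'confidence': 0.52}
side pan {'at': [0.5174, -0.3389, 0.0649], 'confidence': 0.79}
[319, 196]
wrist weighing_bottle {'at': [0.6783, -0.2077, 0.0005], 'confidence': 0.81}
wrist weighing_bottle {'at': [0.5173, -0.344, 0.0628], 'confidence': 0.65}
wrist pan {'at': [0.5233, -0.3408, 0.0685], 'confidence': 0.56}
tcp [ 0.5209 -0.3423  0.1796] az -13.35 down [-0.  0. -1.] delta tool [ 6.726e-01 -1.297e-01 -2.000e-04]
tcp [ 0.5209 -0.3424  0.1798] az -13.35 down [-0.  0. -1.] delta tool [ 6.726e-01 -1.297e-01 -2.000e-04]
```

View pics/s15c.png

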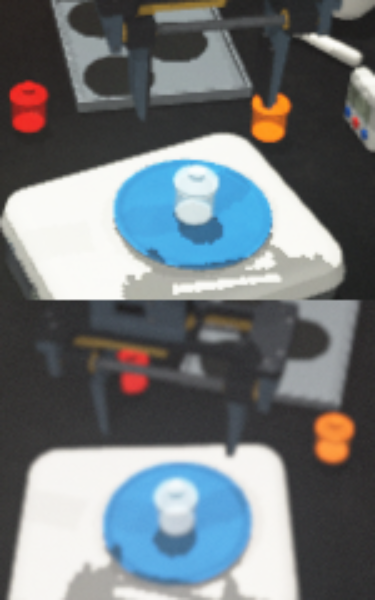

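View pics/wrist15.png

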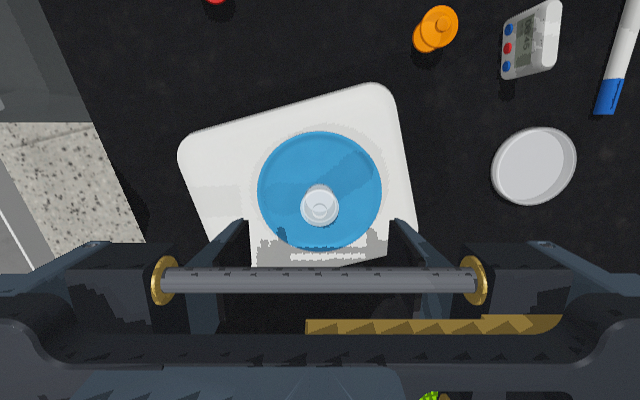

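carry_out --xyz '[[0.02,-0.004,0],[0.04,-0.008,0],[0.042,-0.0083,0],[0.042,-0.0083,0],[0.042,-0.0083,0],[0.042,-0.0083,0],[0.042,-0.0083,0],[0.042,-0.0083,0],[0.042,-0.0083,0],[0.042,-0.0083,0]]' --angular '[[0,0,0],[0,0,0],[0,0,0],[0,0,0],[0,0,0],[0,0,0],[0,0,0],[0,0,0],[0,0,0],[0,0,0]]'

```text
time_s: 33.7
tcp_pos: [0.5354, 0.0634, 0.1801]
ee_rot: [2.464, 1.948, 0.0]
contact_force: [0.1, 0.3, 0.2]
opening: 0.0914
```

carry_out --xyz '[[0.042,-0.0083,0],[0.042,-0.0083,0],[0.042,-0.0083,0],[0.032,-0.006,0],[0.01,-0.002,0],[0,0,0],[0,0,0]]' --angular '[[0,0,0],[0,0,0],[0,0,0],[0,0,0],[0,0,0],[0,0,0],[0,0,0]]'

```text
time_s: 34.4
tcp_pos: [0.5424, 0.2315, 0.1798]
ee_rot: [-2.464, -1.948, 0.001]
contact_force: [0.3, -0.7, 0.4]
opening: 0.0909
```

Run:
```python
from h import *
s=save('wrist','w16.png')
for n in ['amber_bottle','clear_bottle']:
  for r in manip.spot_point('wrist',n)[:2]: print(n,r)
for i in range(2): delta([.5427,.2321,.033]);manip.snapshot('side')
```

```text
amber_bottle {'at': [0.5426, 0.2314, 0.0038], 'confidence': 0.63}
tcp [0.5428 0.231  0.18  ] az -13.42 down [-0. -0. -1.] delta tool [ 0.0011 -0.0004  0.147 ]
tcp [0.5429 0.2311 0.18  ] az -13.42 down [-0. -0. -1.] delta tool [ 0.001  -0.0004  0.147 ]
```

View pics/w16.png

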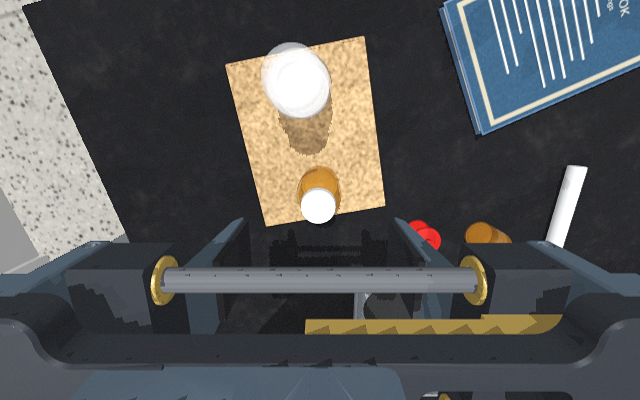

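carry_out --xyz '[[0.001,0,0.02],[0,0,0.025],[0,0,0.025],[0,0,0.025],[0,0,0.02],[0,0,0.015],[0,0,0.01],[0,0,0.006],[0,0,0],[0,0,0]]' --angular '[[0,0,0],[0,0,0],[0,0,0],[0,0,0],[0,0,0],[0,0,0],[0,0,0],[0,0,0],[0,0,0],[0,0,0]]'

```text
time_s: 35.65
tcp_pos: [0.5436, 0.2332, 0.0345]
ee_rot: [2.464, 1.948, 0.001]
contact_force: [0.2, 0.2, 0.1]
opening: 0.0916
```

carry_out --xyz '[[0,0,0],[0,0,0],[0,0,0],[0,0,0],[0,0,0],[0,0,0],[0,0,0],[0,0,0],[0,0,0],[0,0,0]]' --angular '[[0,0,0],[0,0,0],[0,0,0],[0,0,0],[0,0,0],[0,0,0],[0,0,0],[0,0,0],[0,0,0],[0,0,0]]' --fingers 1 --newtons 20

```text
time_s: 36.65
tcp_pos: [0.5431, 0.2331, 0.0339]
ee_rot: [-2.465, -1.948, 0.0]
contact_force: [-1.6, 1.2, 1.6]
opening: 0.0466
```

carry_out --xyz '[[0,0,-0.005],[0,0,-0.01],[0,0,-0.02],[0,0,-0.025],[0,0,-0.025],[0,0,-0.025],[0,0,-0.02],[0,0,-0.01],[0,0,0],[0,0,0]]' --angular '[[0,0,0],[0,0,0],[0,0,0],[0,0,0],[0,0,0],[0,0,0],[0,0,0],[0,0,0],[0,0,0],[0,0,0]]'

```text
time_s: 37.65
tcp_pos: [0.5428, 0.2329, 0.1734]
ee_rot: [-2.464, -1.948, 0.001]
contact_force: [-0.1, 0.2, -2.6]
opening: 0.0468
```

Run:
```python
from h import *
for i in range(2): delta([.5731,-.0772,.174]);manip.snapshot('side')
```

```text
tcp [0.5428 0.2329 0.1734] az -13.35 down [-0.001 -0.    -1.   ] delta tool [-0.2947  0.1011 -0.0006]
tcp [0.5426 0.2328 0.1729] az -13.35 down [-0.001 -0.001 -1.   ] delta tool [-0.2946  0.1013 -0.0009]
```

carry_out --xyz '[[-0.01,0.003,0],[-0.025,0.009,0],[-0.035,0.012,0],[-0.04,0.014,0],[-0.04,0.014,0],[-0.04,0.014,0],[-0.04,0.014,0],[-0.034,0.011,0],[-0.02,0.007,0],[-0.01,0.003,0]]' --angular '[[0,0,0],[0,0,0],[0,0,0],[0,0,0],[0,0,0],[0,0,0],[0,0,0],[0,0,0],[0,0,0],[0,0,0]]'

```text
time_s: 38.75
tcp_pos: [0.5731, -0.0785, 0.1734]
ee_rot: [-2.466, -1.946, 0.001]
contact_force: [0.4, -0.4, -1.5]
opening: 0.0463
```

carry_out --xyz '[[0,0,0.015],[0,0,0.02],[0,0,0.025],[0,0,0.025],[0,0,0.02],[0,0,0.015],[0,0,0.01],[0,0,0.004],[0,0,0],[0,0,0]]' --angular '[[0,0,0],[0,0,0],[0,0,0],[0,0,0],[0,0,0],[0,0,0],[0,0,0],[0,0,0],[0,0,0],[0,0,0]]'

```text
time_s: 39.75
tcp_pos: [0.574, -0.0764, 0.0406]
ee_rot: [2.464, 1.948, 0.001]
contact_force: [1.2, -0.6, -1.8]
opening: 0.0467
```

Run:
```python
from h import *
for i in range(2): delta([.5733,-.0762,.037]);manip.snapshot('side')
s=save('side','s17.png'); cv2.imwrite('pics/s17c.png',cv2.resize(s['color'][120:280,240:400,::-1],None,fx=3,fy=3))
```

```text
tcp [ 0.574  -0.0764  0.0406] az -13.35 down [ 0.001 -0.    -1.   ] delta tool [ 0.     -0.0007  0.0036]
tcp [ 0.5741 -0.0764  0.0407] az -13.35 down [ 0.001 -0.    -1.   ] delta tool [ 0.     -0.0008  0.0037]
```

View pics/s17c.png

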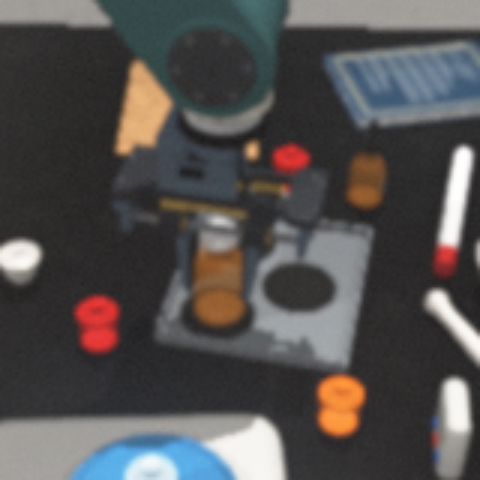

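carry_out --xyz '[[0,0,0.001],[0,0,0.001],[0,0,0.001],[0,0,0],[0,0,0]]' --angular '[[0,0,0],[0,0,0],[0,0,0],[0,0,0],[0,0,0]]'

```text
time_s: 40.4
tcp_pos: [0.5736, -0.0764, 0.037]
ee_rot: [2.465, 1.948, 0.0]
contact_force: [-0.5, 0.5, -0.1]
opening: 0.0467
```

carry_out --xyz '[[0,0,0],[0,0,0],[0,0,0],[0,0,0],[0,0,0],[0,0,0],[0,0,0],[0,0,0],[0,0,0],[0,0,0]]' --angular '[[0,0,0],[0,0,0],[0,0,0],[0,0,0],[0,0,0],[0,0,0],[0,0,0],[0,0,0],[0,0,0],[0,0,0]]' --fingers 0

```text
time_s: 41.4
tcp_pos: [0.5735, -0.0763, 0.0369]
ee_rot: [-2.465, -1.948, 0.0]
contact_force: [-0.1, -0.2, 0.6]
opening: 0.091
```

carry_out --xyz '[[0,0,-0.01],[0,0,-0.02],[0,0,-0.03],[0,0,-0.03],[0,0,-0.03],[0,0,-0.013],[0,0,0],[0,0,0]]' --angular '[[0,0,0],[0,0,0],[0,0,0],[0,0,0],[0,0,0],[0,0,0],[0,0,0],[0,0,0]]'

```text
time_s: 42.2
tcp_pos: [0.5731, -0.0763, 0.1692]
ee_rot: [-2.464, -1.948, 0.001]
contact_force: [-0.1, -1.0, -1.1]
opening: 0.0914
```

Run:
```python
from h import *
for c in ['scene','side']:
  s=save(c,c+'18.png')
  for r in manip.spot_point(c,'amber_bottle')[:2]: print(r)
for i in range(2): delta([.5499,.3419,.17]);manip.snapshot('side')
cv2.imwrite('pics/s18c.png',cv2.resize(s['color'][120:280,240:400,::-1],None,fx=3,fy=3))
```

```text
{'at': [0.5668, -0.0777, 0.0066], 'confidence': 0.78}
{'at': [0.5753, -0.0756, 0.0056], 'confidence': 0.86}
{'at': [0.5493, 0.3386, 0.0024], 'confidence': 0.58}
tcp [ 0.5728 -0.0762  0.1686] az -13.35 down [-0.002  0.    -1.   ] delta tool [ 0.4015 -0.1189 -0.0012]
tcp [ 0.573  -0.0762  0.1688] az -13.35 down [-0.002  0.    -1.   ] delta tool [ 0.4015 -0.119  -0.001 ]
```

View pics/s18c.png

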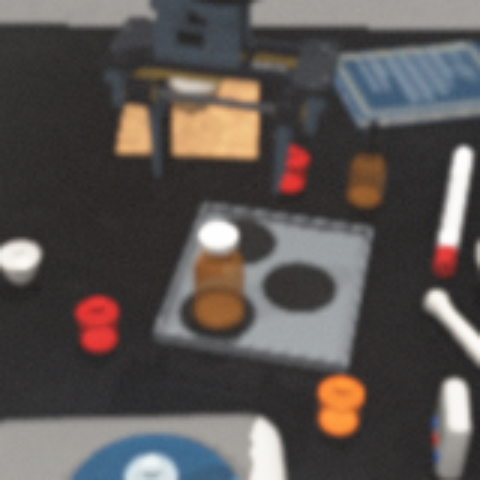

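carry_out --xyz '[[0.015,-0.0045,0],[0.035,-0.01,0],[0.0475,-0.014,0],[0.0475,-0.0145,0],[0.0475,-0.0145,0],[0.0475,-0.0145,0],[0.0475,-0.014,0],[0.0475,-0.0139,0],[0.0415,-0.012,0],[0.025,-0.0075,0]]' --angular '[[0,0,0],[0,0,0],[0,0,0],[0,0,0],[0,0,0],[0,0,0],[0,0,0],[0,0,0],[0,0,0],[0,0,0]]'

```text
time_s: 43.5
tcp_pos: [0.5488, 0.3456, 0.1697]
ee_rot: [-2.463, -1.95, -0.0]
contact_force: [0.3, -0.2, -0.8]
opening: 0.0911
```

carry_out --xyz '[[0,0,0],[0,0,0],[0,0,0]]' --angular '[[0,0,0],[0,0,0],[0,0,0]]'

```text
time_s: 43.8
tcp_pos: [0.5497, 0.3414, 0.1697]
ee_rot: [-2.465, -1.948, 0.001]
contact_force: [0.5, 1.0, -0.0]
opening: 0.0913
```

Run:
```python
from h import *
for i in range(2): delta([.5499,.3419,.047]);s=save('wrist','w19.png')
```

```text
tcp [0.5497 0.3414 0.1697] az -13.36 down [-0. -0. -1.] delta tool [6.000e-04 1.000e-04 1.227e-01]
tcp [0.5499 0.3412 0.1698] az -13.39 down [-0. -0. -1.] delta tool [ 7.000e-04 -1.000e-04  1.228e-01]
```

View pics/w19.png

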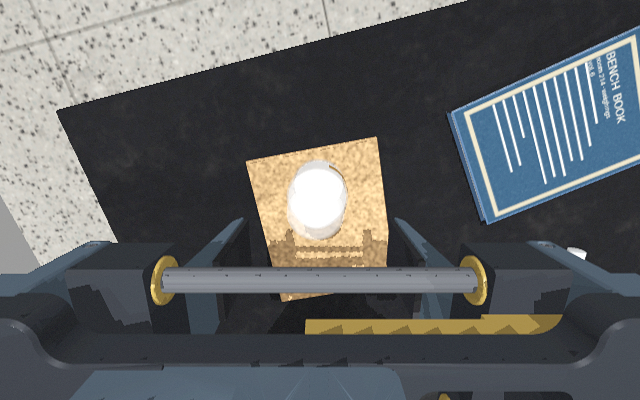

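Aligned; descending to 0.047, gripping and lifting.

carry_out --xyz '[[0.0007,0,0.015],[0,0,0.02],[0,0,0.025],[0,0,0.02],[0,0,0.018],[0,0,0.012],[0,0,0.008],[0,0,0.004],[0,0,0],[0,0,0]]' --angular '[[0,0,0],[0,0,0],[0,0,0],[0,0,0],[0,0,0],[0,0,0],[0,0,0],[0,0,0],[0,0,0],[0,0,0]]'

```text
time_s: 44.9
tcp_pos: [0.5506, 0.3428, 0.0486]
ee_rot: [2.464, 1.948, 0.001]
contact_force: [0.1, -0.4, -0.7]
opening: 0.0911
```

carry_out --xyz '[[0,0,0],[0,0,0],[0,0,0],[0,0,0],[0,0,0],[0,0,0],[0,0,0],[0,0,0],[0,0,0],[0,0,0]]' --angular '[[0,0,0],[0,0,0],[0,0,0],[0,0,0],[0,0,0],[0,0,0],[0,0,0],[0,0,0],[0,0,0],[0,0,0]]' --fingers 1 --newtons 25

```text
time_s: 45.9
tcp_pos: [0.5503, 0.3426, 0.0481]
ee_rot: [-2.465, -1.948, -0.0]
contact_force: [-0.8, 0.6, 4.1]
opening: 0.0623
```

carry_out --xyz '[[0,0,-0.005],[0,0,-0.01],[0,0,-0.02],[0,0,-0.025],[0,0,-0.025],[0,0,-0.025],[0,0,-0.02],[0,0,-0.01],[0,0,0],[0,0,0]]' --angular '[[0,0,0],[0,0,0],[0,0,0],[0,0,0],[0,0,0],[0,0,0],[0,0,0],[0,0,0],[0,0,0],[0,0,0]]'

```text
time_s: 46.9
tcp_pos: [0.5498, 0.3423, 0.1872]
ee_rot: [-2.465, -1.948, 0.001]
contact_force: [0.7, -0.3, -3.0]
opening: 0.0616
```

Run:
```python
from h import *
for i in range(2): delta([.5973,.0265,.188]);manip.snapshot('side')
```

```text
tcp [0.5498 0.3423 0.1872] az -13.35 down [-0.001 -0.    -1.   ] delta tool [-0.2963  0.1192 -0.0007]
tcp [0.5496 0.3422 0.1868] az -13.35 down [-0.001 -0.001 -1.   ] delta tool [-0.2962  0.1193 -0.001 ]
```

carry_out --xyz '[[-0.01,0.004,0],[-0.025,0.01,0],[-0.035,0.014,0],[-0.04,0.016,0],[-0.04,0.016,0],[-0.04,0.016,0],[-0.04,0.016,0],[-0.035,0.014,0],[-0.021,0.009,0],[-0.01,0.004,0]]' --angular '[[0,0,0],[0,0,0],[0,0,0],[0,0,0],[0,0,0],[0,0,0],[0,0,0],[0,0,0],[0,0,0],[0,0,0]]'

```text
time_s: 48.0
tcp_pos: [0.5974, 0.0247, 0.1874]
ee_rot: [-2.466, -1.946, 0.001]
contact_force: [-0.1, 1.2, -3.7]
opening: 0.0623
```

carry_out --xyz '[[0,0,0.015],[0,0,0.02],[0,0,0.025],[0,0,0.025],[0,0,0.02],[0,0,0.015],[0,0,0.01],[0,0,0.004],[0,0,0],[0,0,0]]' --angular '[[0,0,0],[0,0,0],[0,0,0],[0,0,0],[0,0,0],[0,0,0],[0,0,0],[0,0,0],[0,0,0],[0,0,0]]'

```text
time_s: 49.0
tcp_pos: [0.5981, 0.0272, 0.0546]
ee_rot: [2.464, 1.948, 0.001]
contact_force: [0.3, -0.6, -2.3]
opening: 0.0621
```

Run:
```python
from h import *
for i in range(2): delta([.5975,.0270,.051]);manip.snapshot('side')
s=save('side','s20.png'); cv2.imwrite('pics/s20c.png',cv2.resize(s['color'][120:280,240:400,::-1],None,fx=3,fy=3))
```

```text
tcp [0.5981 0.0272 0.0546] az -13.35 down [ 0.001  0.    -1.   ] delta tool [-0.0003 -0.0006  0.0036]
tcp [0.5982 0.0271 0.0547] az -13.35 down [ 0.001 -0.    -1.   ] delta tool [-0.0003 -0.0007  0.0037]
```

View pics/s20c.png

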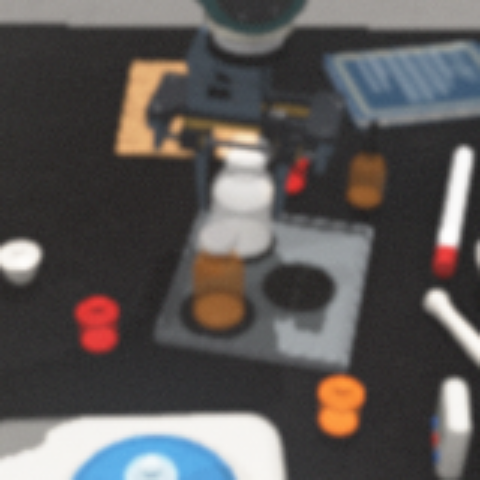

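carry_out --xyz '[[0,0,0.001],[0,0,0.001],[0,0,0.001],[0,0,0],[0,0,0]]' --angular '[[0,0,0],[0,0,0],[0,0,0],[0,0,0],[0,0,0]]'

```text
time_s: 49.65
tcp_pos: [0.5977, 0.0271, 0.0511]
ee_rot: [2.465, 1.948, 0.0]
contact_force: [-0.8, -0.0, 2.3]
opening: 0.0624
```

carry_out --xyz '[[0,0,0],[0,0,0],[0,0,0],[0,0,0],[0,0,0],[0,0,0],[0,0,0],[0,0,0],[0,0,0],[0,0,0]]' --angular '[[0,0,0],[0,0,0],[0,0,0],[0,0,0],[0,0,0],[0,0,0],[0,0,0],[0,0,0],[0,0,0],[0,0,0]]' --fingers 0

```text
time_s: 50.65
tcp_pos: [0.5976, 0.0271, 0.0509]
ee_rot: [-2.465, -1.948, 0.0]
contact_force: [-0.4, 0.2, 0.1]
opening: 0.0912
```

carry_out --xyz '[[0,0,-0.01],[0,0,-0.02],[0,0,-0.03],[0,0,-0.03],[0,0,-0.03],[0,0,-0.04],[0,0,-0.04],[0,0,-0.03],[0,0,0],[0,0,0]]' --angular '[[0,0,0],[0,0,0],[0,0,0],[0,0,0],[0,0,0],[0,0,0],[0,0,0],[0,0,0],[0,0,0],[0,0,0]]'

```text
time_s: 51.65
tcp_pos: [0.5977, 0.0271, 0.2817]
ee_rot: [2.464, 1.948, 0.002]
contact_force: [0.5, 0.3, -0.6]
opening: 0.0912
```

Run:
```python
from h import *
for c in ['scene','side']:
  s=save(c,c+'21.png')
  for n in ['clear_bottle','amber_bottle','weighing_bottle','pan','dropper_bottle','timer','crucible']:
    for r in manip.spot_point(c,n)[:1]: print(c,n,r)
delta([0.6,0,.3]); print(manip.sense()['opening'])
a=cv2.imread('pics/scene21.png')[130:330,240:460]; b=cv2.imread('pics/scene0.png')[130:330,240:460]
cv2.imwrite('pics/s21c.png',cv2.resize(np.vstack([a,b]),None,fx=1.5*1.0,fy=1.5))
cv2.imwrite('pics/s21d.png',cv2.resize(s['color'][120:320,220:420,::-1],None,fx=3,fy=3))
```

```text
scene clear_bottle {'at': [0.5969, 0.0313, 0.0078], 'confidence': 0.64}
scene amber_bottle {'at': [0.5697, -0.0798, 0.0054], 'confidence': 0.62}
scene weighing_bottle {'at': [0.4663, -0.1073, -0.0031], 'confidence': 0.67}
scene pan {'at': [0.5205, -0.3399, 0.0649], 'confidence': 0.98}
scene dropper_bottle {'at': [0.7355, 0.1141, 0.0021], 'confidence': 0.88}
scene timer {'at': [0.7655, -0.2416, 0.0011], 'confidence': 0.96}
scene crucible {'at': [0.3765, -0.0229, 0.0012], 'confidence': 0.73}
side clear_bottle {'at': [0.5956, 0.0262, 0.0081], 'confidence': 0.78}
side amber_bottle {'at': [0.575, -0.0725, 0.0074], 'confidence': 0.93}
side weighing_bottle {'at': [0.6783, -0.207, 0.0043], 'confidence': 0.76}
side pan {'at': [0.5214, -0.3435, 0.0649], 'confidence': 0.88}
side dropper_bottle {'at': [0.738, 0.1142, 0.0027], 'confidence': 0.62}
side timer {'at': [0.7648, -0.239, -0.0028], 'confidence': 0.66}
side crucible {'at': [0.3786, -0.0234, -0.003], 'confidence': 0.63}
tcp [0.5977 0.0271 0.2809] az -13.35 down [ 0.  0. -1.] delta tool [-0.0258  0.0085 -0.0191]
0.09097515778987608
```

View pics/s21c.png

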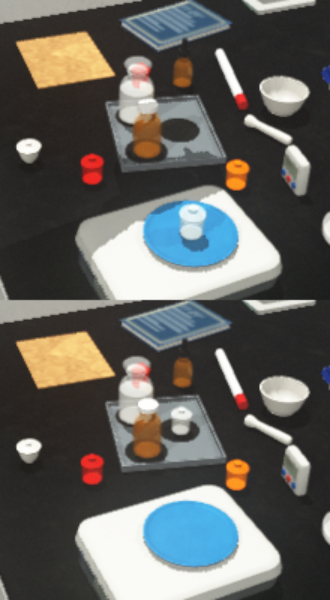

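View pics/s21d.png

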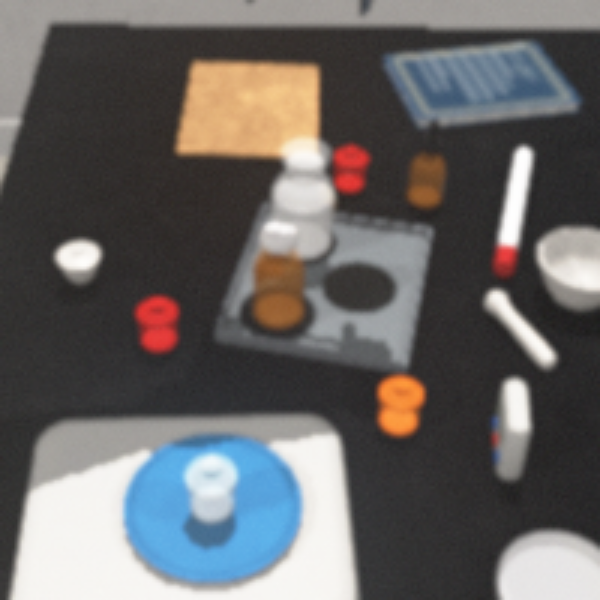

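The before and after pictures match: both bottles are back on their pads, and the weighing bottle is on the middle of the pan.

Run:
```python
from plant import manip
print(manip.close_job())
```

```text
the job is handed in; nothing more can be done
None
```

The job is done and handed in at about 52 s of the 122 s. I moved the clear and amber bottles to the cork mat and set the weighing bottle on the balance pan. Then I put each reagent bottle back on its own pad (amber first, then clear) and moved the open gripper up clear of everything.

**Reagent bottles:** both were set down with the gripper within about 1 mm of where it had first picked them up. The final camera estimates were within about 5 mm of where they started.

**Weighing bottle:** after I let go of it, the estimates put it within about 3 mm of the pan centre that I measured from the pictures. The network's own pan centre differed by up to 7 mm, still within the 15 mm limit. In the last check the network's top match for the weighing bottle was a red or orange look-alike. That final position therefore rests on the pictures, which show it standing upright mid-pan, and on the estimates made right after release.

**Bystanders:** the dropper bottle, timer and crucible all measured within about 5 mm of their starting places.

The hand-in gave no verdict. No check failed.

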